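# Refit the coffee machine's washed drip tray

## Robot

A 6-joint arm with a two-finger parallel gripper is mounted at the origin on a cart in front of the work surface, level with it; the furniture and walls round the work are solid. World frame = base frame: x ahead of the robot, y to its left, z up, the work surface at z = 0. Lengths are in m, angles in rad, forces in N, time in s.
With the tool pointing down it reaches from about 0.3 to 0.95 m from the base axis. Payload 3.1 kg.
Tool frame: the origin (TCP) lies midway between the tips of the shut fingers; the grasp point (between the pads) lies 19 mm behind it; z points along the fingers, y is the direction in which the jaws open and shut (so a half turn about z gives the same grasp; the last joint's range is limited). The gripper opens to 85 mm and grips with 20 to 120 N. Pads are 22 mm wide; open, the fingers measure 114 mm over their backs; the gripper's body (76 mm by 85 mm) begins 54 mm behind the grasp point. The pads swing forward as they close: fully open they stand 13 mm farther back than shut.
Start: joints at [-1.185, 0.308, 1.634, -0, 1.2, -0.07], TCP at [0.275, -0.561, 0.231] pointing down, gripper open.
Joint ranges: [-3.06, 3.06], [-0.79, 1.96], [0.05, 2.63], [-1.19, 4.34], [0.05, 2.64], [-2.94, 2.94]. Speed limits (rad/s): [2.79, 2.79, 3.14, 3.14, 3.14, 3.14].

## Interface

Orientations are given as a unit quaternion [w, x, y, z].
In Python, from workcell import robot gives the robot as it stands. The module is installed in compiled form; this text tells all that it offers.
- The arm moves only by the tool drive_tool, never from a script. Its argument "motion" is one flat list of numbers, 5 for each row, row after row: the opening, from 0 (shut) to 1 (fully open), then the shift along the world's x, y, z in units of 0.5 m (1.0 is 0.5 m), then the turn about the world's z in units of pi rad (1.0 is pi rad). In form: [claw, x, y, z, spin, claw, x, y, z, spin, ...]. A call has 1 to 5 rows; each row shifts and turns the commanded pose from where the row before left it; what a row does not reach is not made up. A row lasts 1/10 s, in which the tool goes at most 50 mm and 8.59 degrees, less where a joint would pass 70% of its speed; a pose out of reach is approached as far as the arm can. A call with a number of a shift or a turn outside -1 to 1 is refused whole. A call with a gripper value outside its range is refused whole. The fingers move at their own pace and stop on an object; "newtons" is the grip in N (left out, the last holds). Time passes only in rows, so rows that do not move let the fingers close. It gives the time, the measured TCP pose, the force and the opening at its end, in the units of the state.
- robot.state(): the state, without advancing time (a new reading comes with each control period).
- robot.camera(name): name is "scene" or "top" or "wrist"; returns the picture (400x640x3 uint8, blue, green, red); there is no depth.
- robot.camera_info(name): a dict with "K" (3x3 intrinsics, pixels), "world_from_camera" (4x4, takes a point from camera to world coordinates); the wrist camera has in their place "mount" (4x4, takes a point from camera to tool coordinates, whose origin is the TCP and whose axes are the flange's). Camera axes: x right, y up, looking along -z (the intrinsics and any distortion apply to the point x, -y, -z); pixel columns grow to the right and rows downward; lengths in m; the calibration is good to about 2 mm. The wrist camera is an equidistant fisheye: a pixel r from the principal point sees the ray r / f radians off the axis. A picture is of the moment at which its call begins: read the wrist's pose just before it. camera_info takes no time and is no camera call.
- robot.job_done(): hands the job in, once; it reports no verdict.
The state is a dict: "t": time; "joints": joint angles; "joint_velocities": joint speeds; "effort": joint torques, N m; "eef_pos": TCP position; "orientation": TCP orientation; "ft_force": force on the tool from outside, world axes, zero at the start; "torque": the same for the moment, N m; "width": opening from 0.0 (shut) to 1.0 (fully open).
Only numpy, scipy, OpenCV 4.12 (cv2) and the standard library are available. Lean on these libraries where they do the work, as an engineer would, in place of code of your own. Each camera call takes 0.05 s, during which the arm holds its last target.

## Task

The coffee machine's drip tray has been washed and stands on edge in the dish drainer. Take it out, lay it down flat on the worktop in front of the machine with its grille up and let go of it, then take it again and push it along the worktop in under the spout until the catches snap and its front bar closes flush against the machine's two feet. Do not drop the tray or disturb the cup, spoon, jars and glass.

Things in the scene. Friction and masses are not known exactly. Their poses are not given: they have to be found in the camera images.
- tray_bar (a point): Centre of the front bar of the loose black drip tray: 12 mm thick (x), 152 mm long (y), 32 mm high (z). Axes: x from bar to back edge, y along the bar, z out of the open (grille) side. It starts on top, about 148 mm up, tray on edge in the drainer, upright within 5 degrees, open side away from the robot; pinch across the 32 mm, lift straight out. Lying flat this point is 16 mm up.
- tray_middle (a point): Middle of the tray body behind the bar (same axes, 66 mm from the bar's centre): 120 mm long in x, 120 mm wide, walls 22 mm high, back corners rounded by 10 mm, 0.2 to 0.35 kg. Its flat underside, level with the bar's, is 11 mm below this point; the silver grille inside 1 mm below it, so the bar stands 22 mm above the grille and can be pinched across its 12 mm from above, one finger inside.
- dock (a point): Where the centre of the tray's front bar is when the tray is home, with the axes of the tray lying flat (x level, into the machine, z up). Fixed to the coffee machine (dark, silver front, 180 mm wide, 333 mm high), which is fixed in place.
- bay_mouth (a point): Midway between the front ends of the machine's two black feet, 17 mm above the worktop, axes as dock. Feet: 15 mm wide, 34 mm high, standing on the worktop with a 126 mm gap, the open-topped bay of the tray; front ends rounded (radius 7.5 mm); the tray's bar, longer than the gap, stops solidly against them when home.
- spout (a point): Lower end of the machine's twin spout, 163 mm above the worktop, axes as dock. The machine's head hangs over the rear of the bay: its front face is 14 mm nearer the bay mouth than this point, its underside 208 mm above the worktop.
- catch_left_point (a point): Axis of the spring-loaded steel roller (14 mm across) in the left foot, standing 5.5 mm into the bay; axes as dock. Over the last 25 mm of travel both rollers ride over the tray's sides, some 5 to 10 N of push in all, then snap into a notch on either side just as the bar meets the feet.
- catch_right_point (a point): The same roller catch in the right foot.
- drainer: Dish drainer: steel wire on a grey plastic base 200 x 180 mm, fixed in place; origin at the centre of its underside, on the worktop. Six wire loops across it (along its y), 32 mm apart, their tops 94 mm above the worktop; wire floor 22 mm above the worktop. The tray stands in the middle slot and must be raised 75 mm to clear the loops.
- mug: White mug of tea with dots, 92 x 127 x 93 mm with its handle, loose, not to be disturbed; origin under its middle.
- teaspoon: Steel teaspoon lying on the worktop, 132 mm long, loose, not to be disturbed; origin under its middle.
- sugar_jar: Glass jar of white sugar with a black lid, 61 mm across, 110 mm high, loose, not to be disturbed; origin at the centre of its underside.
- coffee_jar: Glass jar of brown coffee with a black lid, 67 mm across, 165 mm high, loose, not to be disturbed; origin at the centre of its underside.
- tumbler: Clear drinking glass, 79 mm across, 90 mm high, loose, not to be disturbed; origin at the centre of its underside.
Mind the look-alikes: they are no part of the job. What is shaped like the part that bears tray_bar but green is not meant.

How it is judged:
By the outcome, as a careful person would: the job done as asked, in the order asked, and still so for the second after the job is handed in, with the robot touching nothing.
It also fails if it takes over 58 s, if anything falls off the work surface, if the arm or the gripper's body presses on something with over 40 N, if the wrist force passes 120 N, or if a joint passes its speed limit or range.

## Working session

There is one attempt and no reset: what is moved stays moved. The work goes in short steps, Python scripts to look and compute and a tool call to move; the robot and the scene stay as the last step left them, time stands still between calls to the robot, and variables do not carry over. Pictures are saved under pics/ and viewed, and the job is handed in when it is done.

Besides the shell and the picture viewer there is one more tool, called after ">>>" as name(argument=value, ...), one argument or row to a line, values as JSON. drive_tool: Moves the arm, as the interface text tells. Its arguments: {"type":"object","properties":{"motion":{"type":"array"},"newtons":{"type":"number"}},"required":["motion"]}

```bash
mkdir -p pics
cat > h.py <<'E'
import numpy as np, cv2
from workcell import robot
def snap(n,f):
    s=robot.state(); im=robot.camera(n); cv2.imwrite('pics/'+f+'.png',im); return im,s
def ray(n,u,v):
    i=robot.camera_info(n); K=np.array(i['K']); T=np.array(i['world_from_camera'])
    p=cv2.undistortPoints(np.array([[[u,v]]],float),K,np.array(i.get('dist',i.get('distortion',np.zeros(5))),float).ravel())[0,0]
    d=T[:3,:3]@np.array([p[0],-p[1],-1]); return T[:3,3],d/np.linalg.norm(d)
def onz(n,u,v,z):
    o,d=ray(n,u,v); return o+d*(z-o[2])/d[2]
def tri(a,b):
    (o1,d1),(o2,d2)=a,b
    A=np.stack([d1,-d2],1); t=np.linalg.lstsq(A,o2-o1,rcond=None)[0]
    p,q=o1+d1*t[0],o2+d2*t[1]; return (p+q)/2,np.linalg.norm(p-q)
E
python3 - <<'E'
from h import *
for n in ('scene','top','wrist'):
    snap(n,n+'0'); print(n,{k:np.round(v,3).tolist() if not isinstance(v,str) else v for k,v in robot.camera_info(n).items()})
s=robot.state(); print(s)
E
```

```text
scene {'K': [[415.325, 0.0, 323.598], [0.0, 415.325, 204.37], [0.0, 0.0, 1.0]], 'world_from_camera': [[0.537, 0.371, -0.758, -0.561], [-0.843, 0.217, -0.492, -0.871], [-0.018, 0.903, 0.429, 0.758], [0.0, 0.0, 0.0, 1.0]]}
top {'K': [[363.764, 0.0, 313.425], [0.0, 363.764, 202.726], [0.0, 0.0, 1.0]], 'world_from_camera': [[0.012, 0.991, -0.132, 0.386], [-1.0, 0.016, 0.027, -0.122], [0.029, 0.132, 0.991, 1.414], [0.0, 0.0, 0.0, 1.0]]}
wrist {'K': [[309.707, 0.0, 321.707], [0.0, 309.707, 199.53], [0.0, 0.0, 1.0]], 'mount': [[-0.0, 0.962, 0.272, 0.069], [1.0, -0.0, 0.0, -0.0], [0.0, 0.272, -0.962, -0.143], [0.0, 0.0, 0.0, 1.0]]}
{'t': 0.15, 'joints': array([-1.18469685e+00,  3.08835274e-01,  1.63487490e+00,  7.57967093e-06,
        1.19970927e+00, -6.97378563e-02]), 'joint_velocities': array([ 0.0003514 , -0.00159303, -0.00503545,  0.00154462, -0.00125223,
       -0.00109203]), 'effort': array([-6.16576494e-05, -4.15802228e+01, -2.77147186e+01, -1.24647918e-04,
        6.09098715e-03,  2.67946092e-06]), 'eef_pos': array([ 0.27484839, -0.56060956,  0.23030121]), 'orientation': array([-9.02546533e-04,  9.74138688e-01,  2.25949072e-01, -1.40393049e-04]), 'ft_force': array([-0.56174645,  0.13928009, -0.46560645]), 'torque': array([-0.02218649,  0.03321912, -0.01488934]), 'width': 1.0000991389059533}
```

View pics/scene0.png

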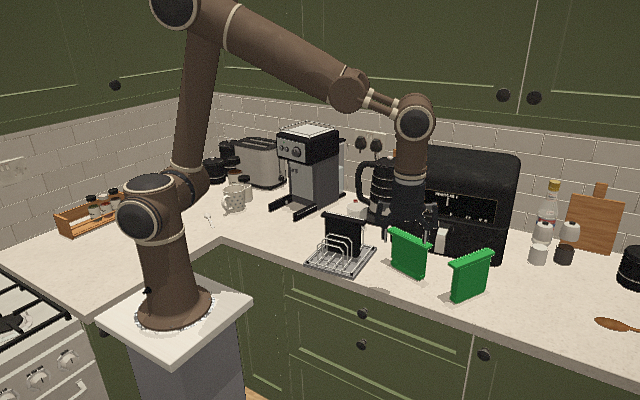

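View pics/top0.png

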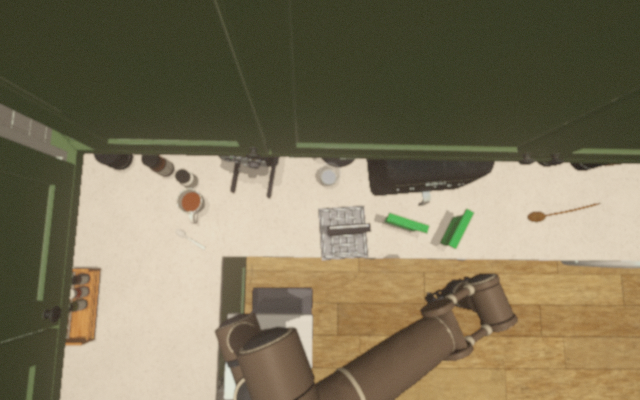

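View pics/wrist0.png

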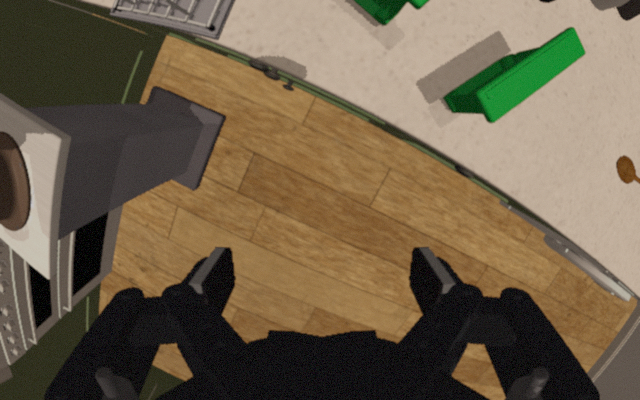

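The wrist can only yaw here, so I can't simply turn the tray over to lay it flat. I'll have to stand it on its back edge and tip it under control. First I'll measure closely.

Run:
```python
import cv2
a=cv2.imread('pics/top0.png'); cv2.imwrite('pics/topz.png',cv2.resize(a[145:265,170:390],None,fx=3.6,fy=3.6,interpolation=cv2.INTER_CUBIC))
a=cv2.imread('pics/scene0.png'); cv2.imwrite('pics/scz.png',cv2.resize(a[115:280,195:395],None,fx=3.6,fy=3.6,interpolation=cv2.INTER_CUBIC))
```

```text
(no output)
```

View pics/topz.png

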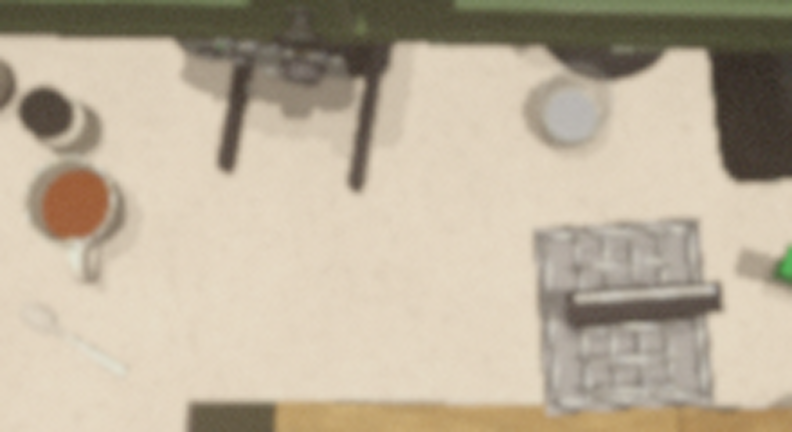

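View pics/scz.png

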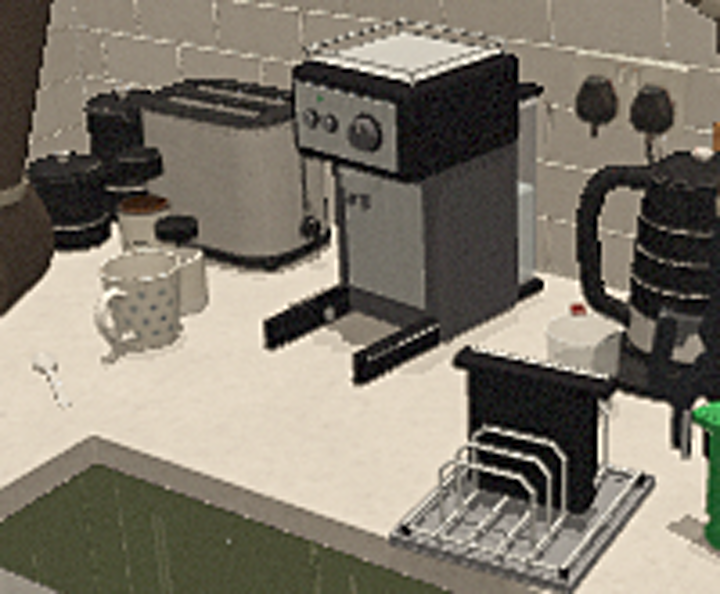

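Run:
```python
from h import *
z=lambda u,v:(170+u/3.6,145+v/3.6)
P=lambda n,u,v,h:print(n,np.round(onz('top',*z(u,v),h),4))
P('Lfoot',228,170,.034);P('Rfoot',357,189,.034)
P('Lfoot in',245,75,.034);P('Rfoot in',374,80,.034)
for n,u,v in(('barLfar',567,293),('barRfar',720,283),('barRnear',721,309),('barLnear',570,326)):P(n,u,v,.154)
P('dr nl',547,412,.01);P('dr nr',713,400,.01);P('dr fl',535,232,.01);P('dr fr',698,220,.01)
P('mug',75,205,.09);P('spoonend',125,372,0);P('handle',88,280,.05);P('tumb',570,112,.09)
P('edge',275,405,0);P('edge',500,407,0)
P('corner',190,402,0)
zs=lambda u,v:(195+u/3.6,115+v/3.6)
for n,u,v,h in(('Lfoot sc bottom',266,348,0),('Rfoot sc bottom',357,384,0),('Lf top',263,322,.034),('Rf top',354,356,.034)):print(n,np.round(onz('scene',*zs(u,v),h),4))
for n,a,b in(('barLfar',(567,293),(468,349)),('barRfar',(720,283),(616,384))):print(n,tri(ray('top',*z(*a)),ray('scene',*zs(*b))))
```

```text
Lfoot [0.6054 0.1465 0.034 ]
Rfoot [0.5873 0.0096 0.034 ]
Lfoot in [0.7087 0.1327 0.034 ]
Rfoot in [ 0.7058 -0.0052  0.034 ]
barLfar [ 0.4718 -0.2063  0.154 ]
barRfar [ 0.4835 -0.3545  0.154 ]
barRnear [ 0.4584 -0.3553  0.154 ]
barLnear [ 0.4401 -0.2094  0.154 ]
dr nl [ 0.3551 -0.1956  0.01  ]
dr nr [ 0.3698 -0.3725  0.01  ]
dr fl [ 0.547  -0.1809  0.01  ]
dr fr [ 0.5628 -0.3577  0.01  ]
mug [0.5581 0.2878 0.09  ]
spoonend [0.3918 0.253  0.    ]
handle [0.4854 0.2825 0.05  ]
tumb [ 0.6629 -0.2124  0.09  ]
edge [0.359  0.0932 0.    ]
edge [ 0.3596 -0.1458  0.    ]
corner [0.3611 0.183  0.    ]
Lfoot sc bottom [0.6046 0.1555 0.    ]
Rfoot sc bottom [0.586  0.0131 0.    ]
Lf top [0.6025 0.1549 0.034 ]
Rf top [0.5855 0.0146 0.034 ]
barLfar (array([ 0.47179764, -0.20613026,  0.1470745 ]), np.float64(0.0015224426048385078))
barRfar (array([ 0.48292184, -0.35404441,  0.14575561]), np.float64(0.004581551859899429))
```

>>> drive_tool(
  motion=[1,0.038,0.056,0.02,0.038,1,0.038,0.056,0.02,0.038,1,0.038,0.056,0.02,0.038,1,0.038,0.056,0.02,0.038,1,0.038,0.056,0.02,0.038],
)

```text
t: 0.65
eef_pos: [0.3705, -0.4198, 0.2812]
orientation: [-0.0, 0.863, 0.504, -0.0]
ft_force: [0.2, -0.6, 1.0]
width: 0.999
```

>>> drive_tool(
  motion=[1,0.038,0.056,0.0,0.038,1,0.038,0.056,0.0,0.038,1,0.038,0.056,0.0,0.038,1,0.038,0.056,0.0,0.038,1,0.034,0.054,0.0,0.038],
)

```text
t: 1.15
eef_pos: [0.4636, -0.2807, 0.281]
orientation: [-0.0, 0.677, 0.736, 0.0]
ft_force: [0.4, -0.7, 0.6]
width: 1.002
```

```bash
cat >> h.py <<'E'
from scipy.spatial.transform import Rotation as Ro
def wray(s,u,v):
    i=robot.camera_info('wrist'); K=np.array(i['K']); M=np.array(i['mount'])
    a=(u-K[0,2])/K[0,0]; b=(v-K[1,2])/K[1,1]; r=np.hypot(a,b)
    c=np.sin(r)/max(r,1e-9); dc=np.array([a*c,-b*c,-np.cos(r)])
    q=s['orientation']; R=Ro.from_quat([q[1],q[2],q[3],q[0]]).as_matrix()
    return s['eef_pos']+R@M[:3,3], R@M[:3,:3]@dc
def wz(s,u,v,z):
    o,d=wray(s,u,v); return o+d*(z-o[2])/d[2]
def jaw():
    s=robot.state(); q=s['orientation']; R=Ro.from_quat([q[1],q[2],q[3],q[0]]).as_matrix()
    return np.degrees(np.arctan2(R[1,1],R[0,1])),R[:,2]
import pickle
def wsnap(f):
    im,s=snap('wrist',f); pickle.dump(s,open('pics/'+f+'.pkl','wb')); print(s['eef_pos'].round(4),'jaw',jaw(),'F',s['ft_force'].round(2)); return im,s
def ld(f): return pickle.load(open('pics/'+f+'.pkl','rb'))
E
python3 -c "
from h import *
wsnap('w1')"
```

```text
[ 0.4636 -0.2807  0.281 ] jaw (np.float64(5.13231376095291), array([ 0.00207049,  0.00471846, -0.99998672])) F [ 0.38 -0.72  0.59]
```

View pics/w1.png

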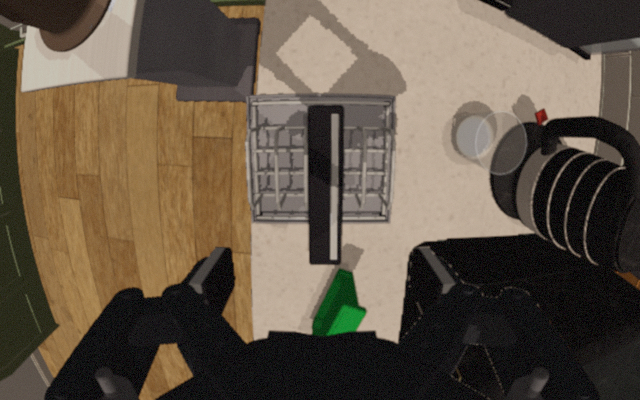

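```bash
python3 -c "
from h import *
s=ld('w1')
for u,v in((309,107),(343,107),(310,263),(341,263)):print(wz(s,u,v,.154).round(4))
# feet rows? fingers tips
"
```

```text
[ 0.446  -0.2063  0.154 ]
[ 0.4751 -0.2038  0.154 ]
[ 0.4578 -0.3529  0.154 ]
[ 0.488  -0.3504  0.154 ]
```

>>> drive_tool(
  motion=[1,0.011,-0.066,0,0,1,0,0,-0.08,0,1,0,0,-0.08,0,1,0,0,-0.08,0,1,0,0,-0.068,0],
)

```text
t: 1.7
eef_pos: [0.4676, -0.3147, 0.1249]
orientation: [-0.001, 0.679, 0.734, -0.0]
ft_force: [-0.0, -0.0, -0.1]
width: 1.003
```

```bash
python3 -c "
from h import *
wsnap('w2')"
```

```text
[ 0.4676 -0.3147  0.1249] jaw (np.float64(4.480544715266706), array([-0.00994004,  0.00777982, -0.99992033])) F [-0.02 -0.01 -0.14]
```

View pics/w2.png

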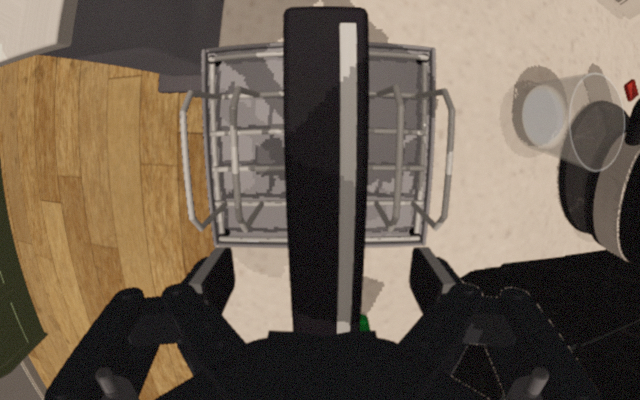

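>>> drive_tool(
  motion=[0,0,0,0,0,0,0,0,0,0,0,0,0,0,0,0,0,0,0,0,0,0,0,0,0],
  newtons=80,
)

```text
t: 2.25
eef_pos: [0.4703, -0.3168, 0.1302]
orientation: [0.003, 0.679, 0.734, 0.0]
ft_force: [-0.1, -1.0, 6.0]
width: 0.359
```

>>> drive_tool(
  motion=[0,0,0,0.01,0,0,0,0,0.02,0,0,0,0,0.03,0,0,0,0,0.03,0,0,0,0,0.03,0],
)

```text
t: 2.75
eef_pos: [0.4688, -0.3153, 0.1889]
orientation: [0.0, 0.679, 0.734, 0.0]
ft_force: [-0.0, -0.2, -2.5]
width: 0.357
```

```bash
python3 -c "
from h import *
wsnap('w3');snap('scene','s3')
a=cv2.imread('pics/s3.png'); cv2.imwrite('pics/s3z.png',cv2.resize(a[115:280,225:425],None,fx=3.6,fy=3.6,interpolation=cv2.INTER_CUBIC))
"
```

```text
[ 0.4688 -0.3153  0.1889] jaw (np.float64(4.521638417748637), array([ 0.0046738 , -0.00370168, -0.99998223])) F [-0.04 -0.18 -2.55]
```

View pics/s3z.png

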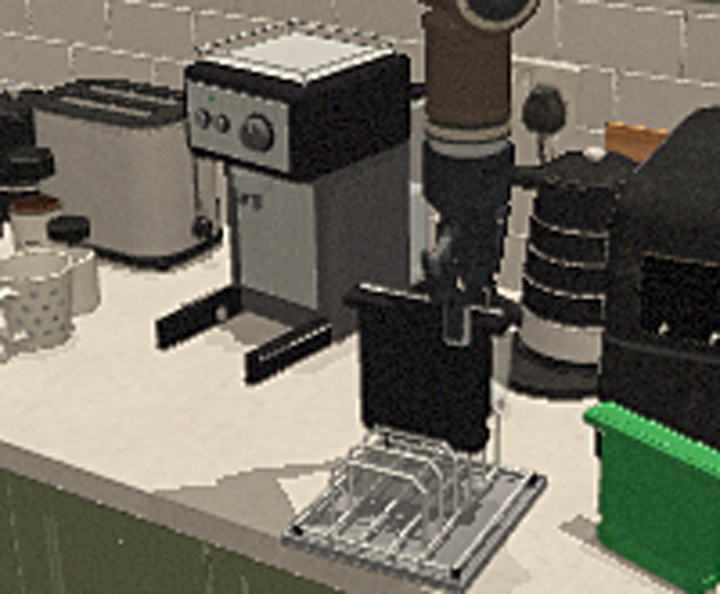

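View pics/w3.png

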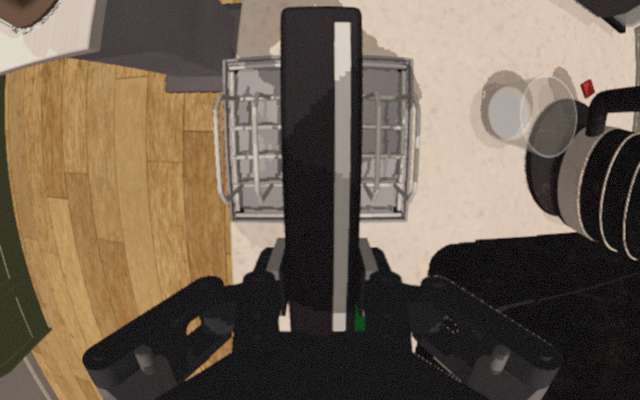

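>>> drive_tool(
  motion=[0,0,0,0.05,0,0,0,0,0.06,0,0,0,0.03,0.03,0,0,0,0.06,0,-0.007,0,0,0.07,0,-0.007],
)

```text
t: 3.35
eef_pos: [0.4686, -0.2342, 0.2578]
orientation: [0.0, 0.696, 0.718, 0.0]
ft_force: [0.4, 0.6, -2.0]
width: 0.355
```

>>> drive_tool(
  motion=[0,0,0.08,0,-0.009,0,0,0.08,0,-0.009,0,0,0.08,0,-0.009,0,0,0.08,0,-0.009,0,0,0.08,0,-0.009],
)

```text
t: 3.85
eef_pos: [0.4673, -0.0327, 0.2568]
orientation: [-0.001, 0.744, 0.668, -0.0]
ft_force: [1.0, 0.0, -1.9]
width: 0.357
```

>>> drive_tool(
  motion=[0,0,0.06,0,-0.009,0,0,0.03,0,0,0,0,0,0,0],
)

```text
t: 4.15
eef_pos: [0.4673, 0.0126, 0.2567]
orientation: [-0.001, 0.752, 0.659, -0.0]
ft_force: [1.0, -0.6, -3.0]
width: 0.354
```

```bash
python3 -c "
from h import *
wsnap('w4');snap('top','t4')
a=cv2.imread('pics/t4.png'); cv2.imwrite('pics/t4z.png',cv2.resize(a[145:265,170:390],None,fx=3.6,fy=3.6,interpolation=cv2.INTER_CUBIC))
"
```

```text
[0.4673 0.0126 0.2567] jaw (np.float64(-7.5568943804813085), array([-1.27741416e-03, -5.35522118e-05, -9.99999183e-01])) F [ 0.98 -0.55 -3.03]
```

View pics/w4.png

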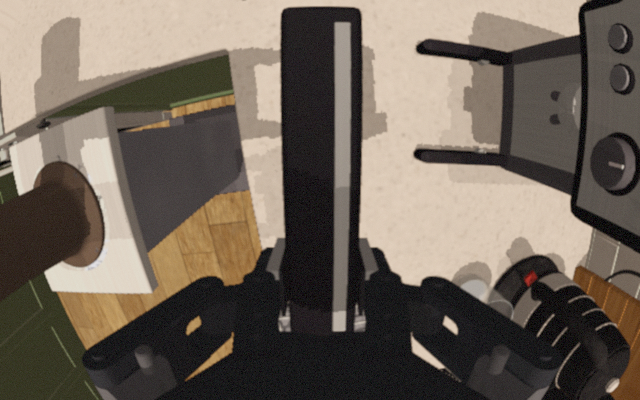

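View pics/t4z.png

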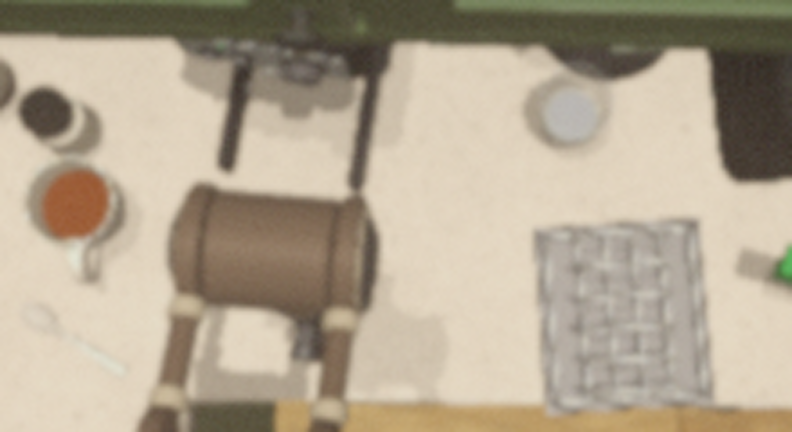

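```bash
python3 -c "
from h import *
a=cv2.imread('pics/w4.png'); cv2.imwrite('pics/w4z.png',cv2.resize(a[30:180,400:600],None,fx=4,fy=4,interpolation=cv2.INTER_CUBIC))
"
```

View pics/w4z.png

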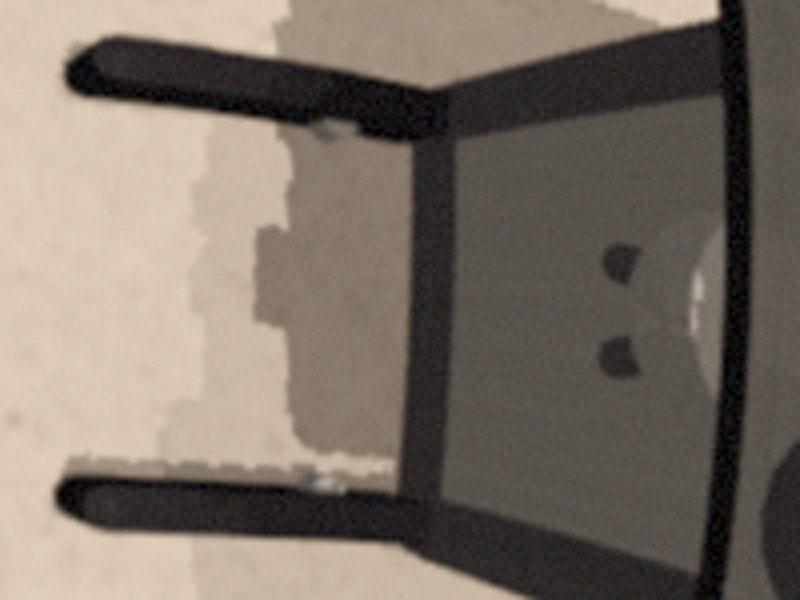

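```bash
python3 -c "
from h import *
s=ld('w4')
f=lambda u,v,h:wz(s,400+u/4,30+v/4,h)
P=dict(Ltip=f(92,62,.034),Rtip=f(80,502,.034),Ltipb=f(65,75,0),Rtipb=f(57,495,0))
P.update(Lo1=f(120,38,.034),Lo2=f(270,57,.034),Li1=f(110,82,.034),Li2=f(260,100,.034),Ro1=f(110,528,.034),Ro2=f(390,542,.034))
for k,v in P.items():print(k,v.round(4))
for a,b in (('Rtip','Ltip'),('Rtipb','Ltipb')):
  d=P[b]-P[a];print(np.linalg.norm(d),np.degrees(np.arctan2(-d[0],d[1])))
for a,b in (('Lo1','Lo2'),('Li1','Li2'),('Ro1','Ro2')):
  d=P[b]-P[a];print(np.degrees(np.arctan2(d[1],d[0])))
print('rollers',f(335,128,.02).round(4),f(325,482,.02).round(4))
"
```

```text
Ltip [0.608 0.154 0.034]
Rtip [0.5889 0.0189 0.034 ]
Ltipb [0.6101 0.1565 0.    ]
Rtipb [0.5914 0.0163 0.    ]
Lo1 [0.6184 0.1615 0.034 ]
Lo2 [0.6695 0.1556 0.034 ]
Li1 [0.6129 0.1475 0.034 ]
Li2 [0.6636 0.1413 0.034 ]
Ro1 [0.5982 0.0098 0.034 ]
Ro2 [ 0.7011 -0.0048  0.034 ]
0.13641597419024798 -8.047114465673161
0.14143225057513112 -7.581426219586944
-6.650913748183465
-6.940980690204382
-8.058437252843273
rollers [0.6985 0.1344 0.02  ] [0.6833 0.0151 0.02  ]
```

>>> drive_tool(
  motion=[0,0.05,-0.016,0,0,0,0.05,-0.016,0,0,0,0.05,-0.016,-0.05,0,0,0.043,-0.014,-0.06,0,0,0,0,-0.06,0],
)

```text
t: 4.75
eef_pos: [0.5685, -0.0236, 0.172]
orientation: [0.002, 0.754, 0.657, 0.001]
ft_force: [-0.4, 0.4, -2.9]
width: 0.359
```

>>> drive_tool(
  motion=[0,0,0,-0.05,0,0,0,0,-0.04,0,0,0,0,-0.014,0,0,0,0,0,0],
)

```text
t: 5.15
eef_pos: [0.5639, -0.0219, 0.1189]
orientation: [-0.001, 0.754, 0.657, -0.001]
ft_force: [-0.0, -0.1, -1.8]
width: 0.359
```

```bash
python3 -c "
from h import *
wsnap('w5');snap('scene','s5')
a=cv2.imread('pics/s5.png'); cv2.imwrite('pics/s5z.png',cv2.resize(a[100:265,195:395],None,fx=3.6,fy=3.6,interpolation=cv2.INTER_CUBIC))
"
```

```text
[ 0.5639 -0.0219  0.1189] jaw (np.float64(-7.781359234128457), array([-4.10433934e-04, -2.87777190e-05, -9.99999915e-01])) F [-0.02 -0.13 -1.75]
```

View pics/s5z.png

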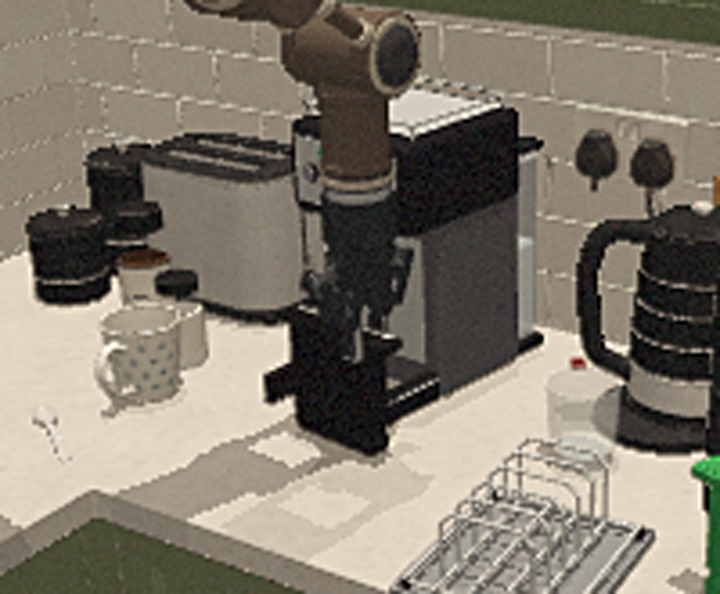

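View pics/w5.png

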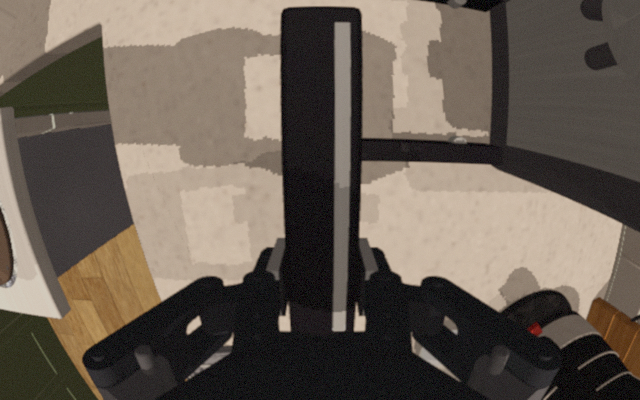

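>>> drive_tool(
  motion=[0,0.003,0.02,0,0,0,0.004,0.03,0,0,0,0.003,0.025,0,0,0,0,0,-0.01,0,0,0,0,0,0],
)

```text
t: 5.75
eef_pos: [0.5695, 0.0172, 0.1146]
orientation: [-0.0, 0.752, 0.659, -0.001]
ft_force: [-1.0, 0.3, -3.1]
width: 0.358
```

>>> drive_tool(
  motion=[0,0,0,-0.006,0,0,0,0,-0.004,0,0,0,0,0,0],
)

```text
t: 6.05
eef_pos: [0.5696, 0.0159, 0.1096]
orientation: [-0.0, 0.753, 0.658, -0.001]
ft_force: [0.4, 0.3, -2.2]
width: 0.355
```

```bash
python3 -c "
from h import *
wsnap('w6')
"
```

```text
[0.5696 0.0159 0.1096] jaw (np.float64(-7.7572963691271966), array([-7.54481525e-04, -2.81842438e-05, -9.99999715e-01])) F [ 0.43  0.35 -2.22]
```

View pics/w6.png

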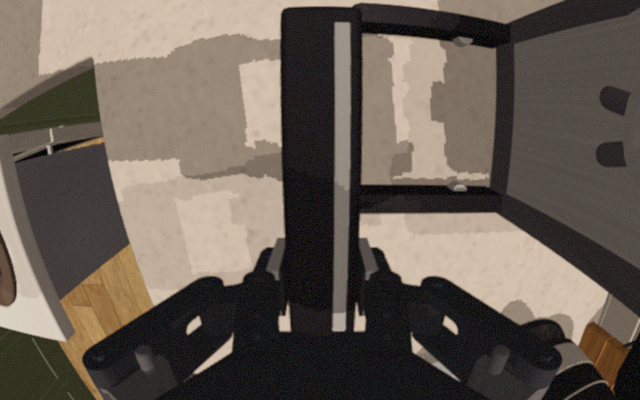

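>>> drive_tool(
  motion=[0,0,0,-0.003,0,0,0,0,0,0,0,0,0,-0.002,0,0,0,0,0,0],
)

```text
t: 6.5
eef_pos: [0.5703, 0.0162, 0.1083]
orientation: [0.0, 0.753, 0.658, 0.0]
ft_force: [-1.2, 0.0, 1.1]
width: 0.356
```

>>> drive_tool(
  motion=[0.42,0,0,0,0,0.42,0,0,0,0,0.42,0,0,0,0],
  newtons=20,
)

```text
t: 6.8
eef_pos: [0.5704, 0.0163, 0.108]
orientation: [0.0, 0.753, 0.658, 0.0]
ft_force: [-0.6, -0.9, 0.4]
width: 0.42
```

```bash
python3 -c "
from h import *
wsnap('w7')
"
```

```text
[0.5704 0.0163 0.108 ] jaw (np.float64(-7.725326385514649), array([ 5.71775401e-04,  5.76325856e-05, -9.99999835e-01])) F [-0.57 -0.94  0.43]
```

View pics/w7.png

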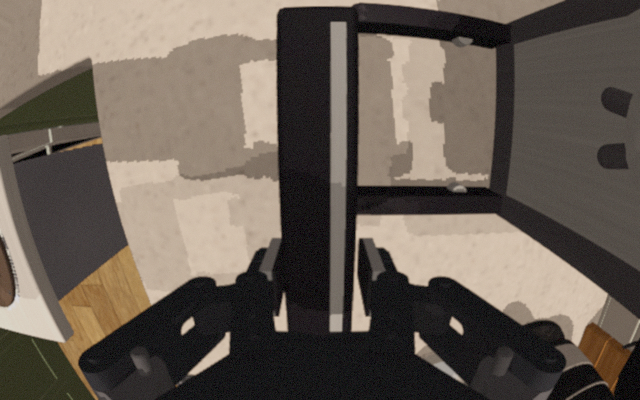

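>>> drive_tool(
  motion=[0.3,0,0,0,0,0.3,0,0,0,0,0.3,0,0,0.006,0,0.3,0,0,0,0,0.3,0.024,-0.003,0,0],
  newtons=60,
)

```text
t: 7.35
eef_pos: [0.5802, 0.0151, 0.1098]
orientation: [-0.001, 0.753, 0.658, -0.001]
ft_force: [-0.9, -0.0, -2.9]
width: 0.366
```

>>> drive_tool(
  motion=[0.3,0,0,0,0,0.3,0,0,-0.004,0,0.3,0,0,-0.002,0,0.3,0,0,0,0],
)

```text
t: 7.75
eef_pos: [0.5826, 0.0147, 0.1082]
orientation: [0.0, 0.753, 0.658, 0.0]
ft_force: [-0.1, -0.7, 0.2]
width: 0.364
```

```bash
python3 -c "
from h import *
wsnap('w8');snap('scene','s8')
a=cv2.imread('pics/s8.png'); cv2.imwrite('pics/s8z.png',cv2.resize(a[150:265,235:355],None,fx=5,fy=5,interpolation=cv2.INTER_CUBIC))
"
```

```text
[0.5826 0.0147 0.1082] jaw (np.float64(-7.726941482455021), array([ 1.14834561e-03, -1.25799771e-04, -9.99999333e-01])) F [-0.12 -0.74  0.22]
```

View pics/s8z.png

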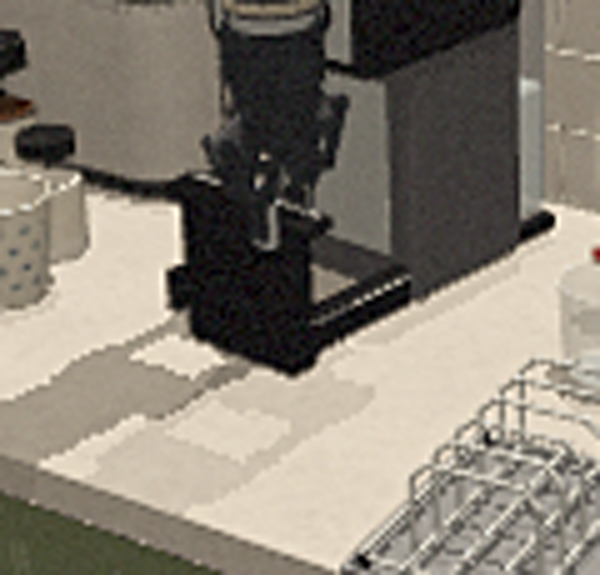

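>>> drive_tool(
  motion=[0.42,0,0,0,0,0.42,0,0,0,0,0.42,-0.01,0.001,0,0,0.42,-0.016,0.002,0,0,0.42,-0.016,0.002,0,0],
  newtons=20,
)

```text
t: 8.35
eef_pos: [0.56, 0.0174, 0.1076]
orientation: [-0.0, 0.753, 0.658, -0.0]
ft_force: [-0.1, -0.7, 0.7]
width: 0.421
```

```bash
python3 -c "
from h import *
wsnap('w9');snap('scene','s9')
a=cv2.imread('pics/s9.png'); cv2.imwrite('pics/s9z.png',cv2.resize(a[150:265,235:355],None,fx=5,fy=5,interpolation=cv2.INTER_CUBIC))
"
```

```text
[0.56   0.0174 0.1076] jaw (np.float64(-7.71277800060575), array([-3.61663317e-03,  2.55833866e-04, -9.99993427e-01])) F [-0.05 -0.66  0.7 ]
```

View pics/s9z.png

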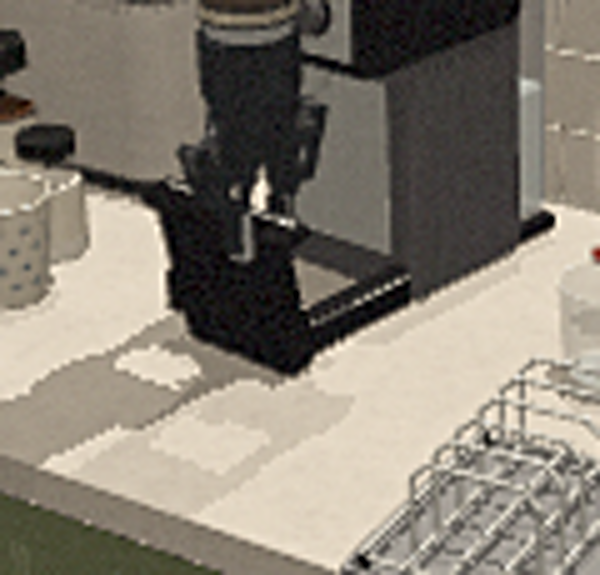

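View pics/w9.png

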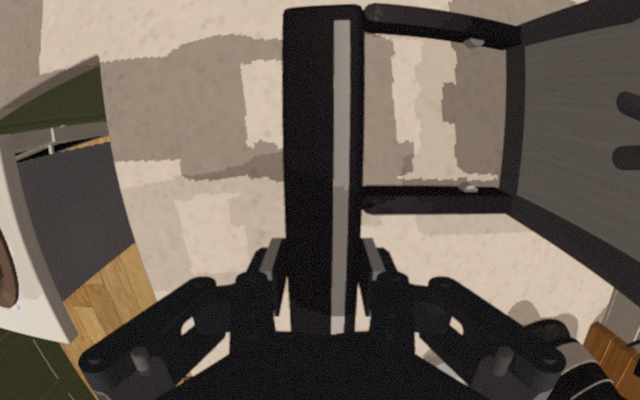

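>>> drive_tool(
  motion=[0.42,-0.016,0.002,0,0,0.42,-0.016,0.002,-0.004,0,0.42,-0.016,0.002,-0.006,0,0.42,-0.016,0.002,-0.006,0,0.42,0,0,0,0],
)

```text
t: 8.95
eef_pos: [0.5266, 0.0215, 0.0986]
orientation: [-0.001, 0.753, 0.658, -0.001]
ft_force: [-1.7, 0.2, -0.1]
width: 0.416
```

```bash
python3 -c "
from h import *
wsnap('w10');snap('scene','s10')
a=cv2.imread('pics/s10.png'); cv2.imwrite('pics/s10z.png',cv2.resize(a[150:265,235:355],None,fx=5,fy=5,interpolation=cv2.INTER_CUBIC))
"
```

```text
[0.5266 0.0215 0.0986] jaw (np.float64(-7.711086300948259), array([-1.76493767e-03,  6.03447439e-06, -9.99998442e-01])) F [-1.67  0.2  -0.08]
```

View pics/s10z.png

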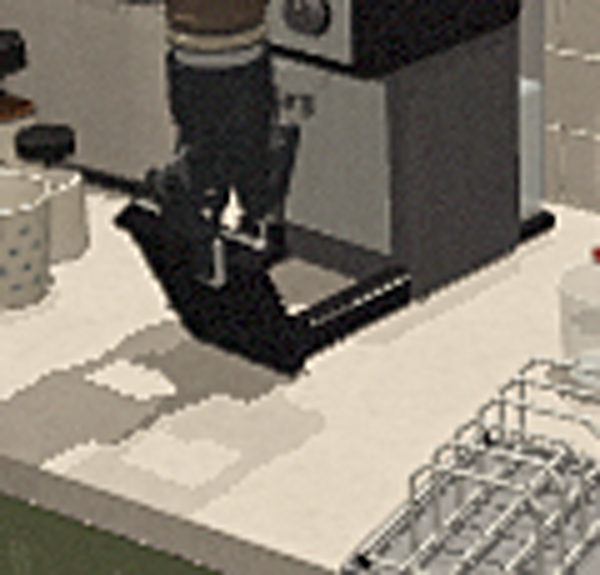

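View pics/w10.png

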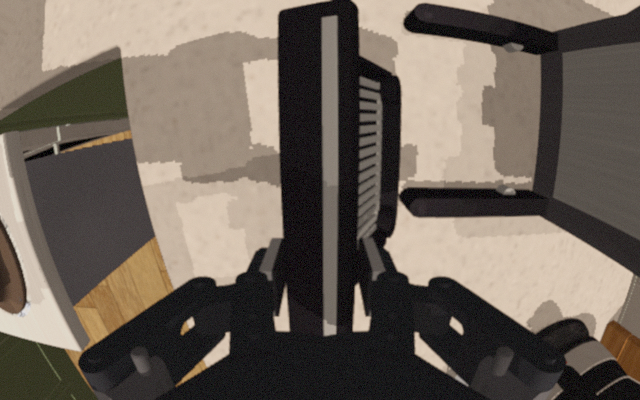

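>>> drive_tool(
  motion=[0.48,0,0,-0.004,0,0.54,0,0,-0.005,0,0.6,0,0,-0.006,0,0.6,-0.012,0.0015,-0.006,0,0.6,-0.012,0.0015,-0.006,0],
)

```text
t: 9.55
eef_pos: [0.5165, 0.0228, 0.0858]
orientation: [-0.0, 0.753, 0.658, -0.0]
ft_force: [-0.4, -0.3, -1.0]
width: 0.601
```

```bash
python3 -c "
from h import *
wsnap('w11');snap('scene','s11')
a=cv2.imread('pics/s11.png'); cv2.imwrite('pics/s11z.png',cv2.resize(a[150:265,235:355],None,fx=5,fy=5,interpolation=cv2.INTER_CUBIC))
"
```

```text
[0.5165 0.0228 0.0858] jaw (np.float64(-7.721926684778736), array([-4.10220390e-03,  2.33685504e-04, -9.99991559e-01])) F [-0.41 -0.25 -0.97]
```

View pics/s11z.png

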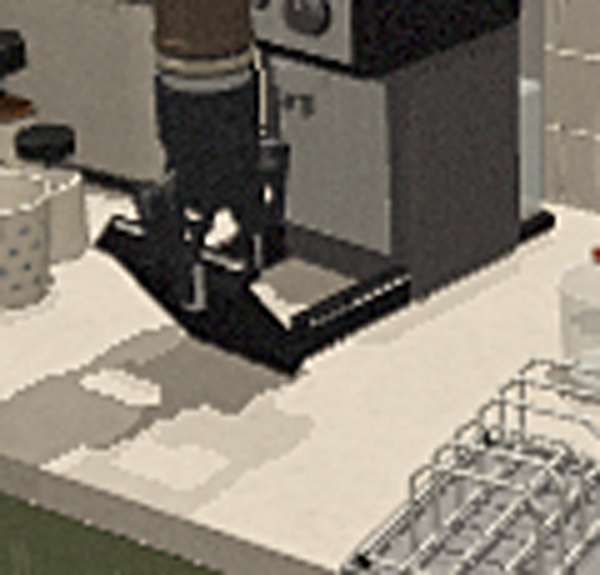

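View pics/w11.png

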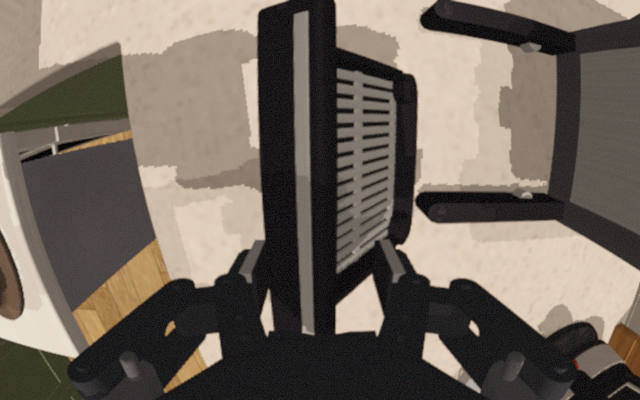

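>>> drive_tool(
  motion=[0.66,0,0,-0.007,0,0.73,0,0,-0.007,0,0.8,0,0,-0.007,0,0.8,-0.008,0.001,-0.008,0,0.8,-0.004,0.0005,-0.008,0],
)

```text
t: 10.15
eef_pos: [0.5105, 0.0236, 0.0672]
orientation: [-0.0, 0.753, 0.658, -0.0]
ft_force: [-0.5, -0.8, -0.4]
width: 0.801
```

```bash
python3 -c "
from h import *
wsnap('w12');snap('scene','s12')
a=cv2.imread('pics/s12.png'); cv2.imwrite('pics/s12z.png',cv2.resize(a[150:265,235:355],None,fx=5,fy=5,interpolation=cv2.INTER_CUBIC))
"
```

```text
[0.5105 0.0236 0.0672] jaw (np.float64(-7.726683412285794), array([-2.64417152e-03,  1.08131521e-04, -9.99996498e-01])) F [-0.54 -0.76 -0.36]
```

View pics/s12z.png

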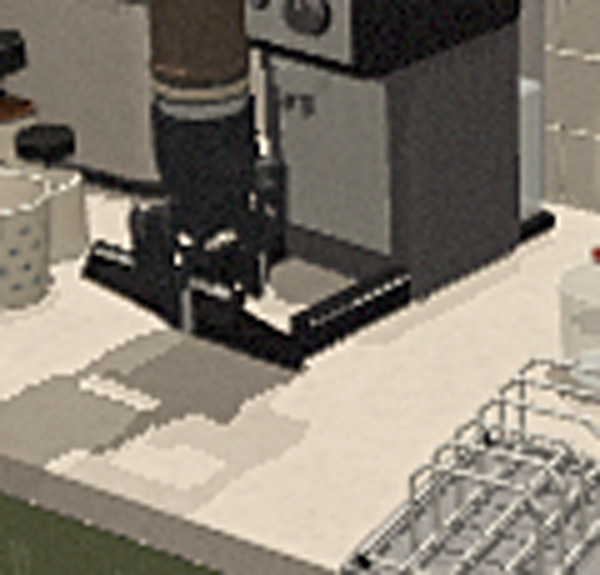

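View pics/w12.png

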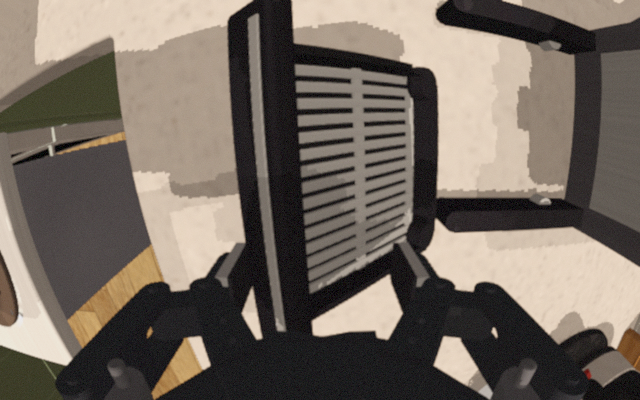

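>>> drive_tool(
  motion=[0.86,0,0,-0.008,0,0.92,0,0,-0.01,0,1,0,0,-0.012,0,1,0,0,-0.014,0,1,0,0,0,0],
)

```text
t: 10.75
eef_pos: [0.507, 0.0239, 0.0434]
orientation: [-0.003, 0.753, 0.658, -0.003]
ft_force: [-6.1, 0.8, 0.8]
width: 1.004
```

```bash
python3 -c "
from h import *
wsnap('w13');snap('scene','s13')
a=cv2.imread('pics/s13.png'); cv2.imwrite('pics/s13z.png',cv2.resize(a[150:265,235:355],None,fx=5,fy=5,interpolation=cv2.INTER_CUBIC))
"
```

```text
[0.507  0.0239 0.0434] jaw (np.float64(-7.723324116818153), array([-8.44245707e-03,  6.34965896e-04, -9.99964160e-01])) F [-6.15  0.8   0.81]
```

View pics/s13z.png

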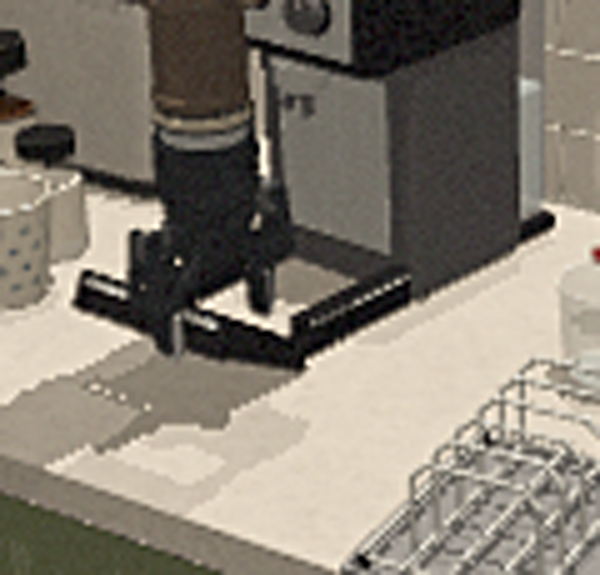

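View pics/w13.png

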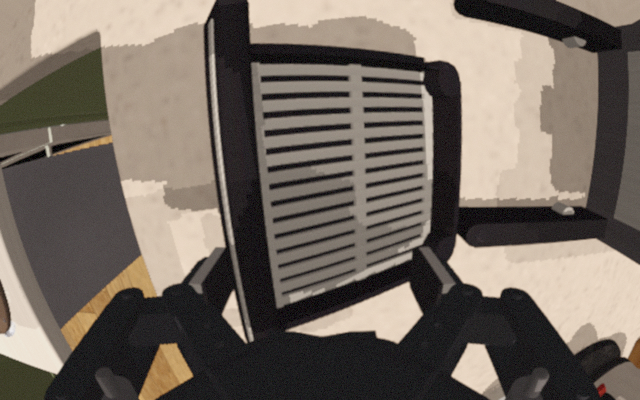

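>>> drive_tool(
  motion=[1,0,0,-0.01,0,1,-0.004,0.0005,-0.008,0,1,-0.004,0.0005,-0.01,0,1,0,0,0,0],
)

```text
t: 11.25
eef_pos: [0.5025, 0.0244, 0.0294]
orientation: [-0.003, 0.753, 0.658, -0.003]
ft_force: [-6.6, 1.2, 0.9]
width: 0.998
```

```bash
python3 -c "
from h import *
wsnap('w14');snap('scene','s14')
a=cv2.imread('pics/s14.png'); cv2.imwrite('pics/s14z.png',cv2.resize(a[150:265,235:355],None,fx=5,fy=5,interpolation=cv2.INTER_CUBIC))
"
```

```text
[0.5025 0.0244 0.0294] jaw (np.float64(-7.717178706902362), array([-9.43391089e-03,  5.77486904e-04, -9.99955333e-01])) F [-6.59  1.23  0.93]
```

View pics/s14z.png

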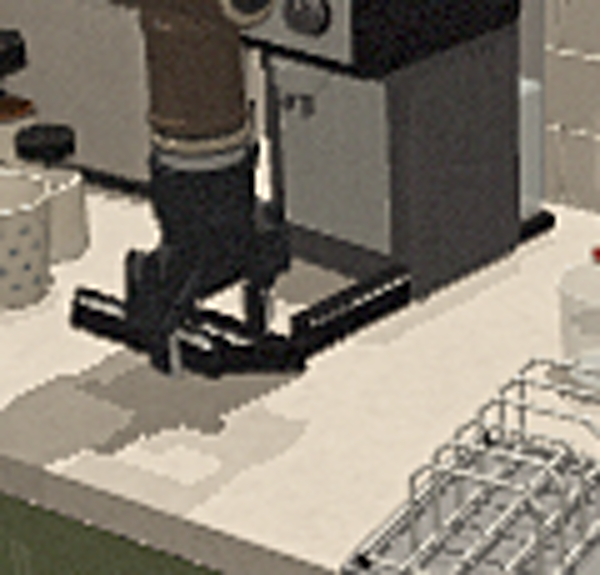

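View pics/w14.png

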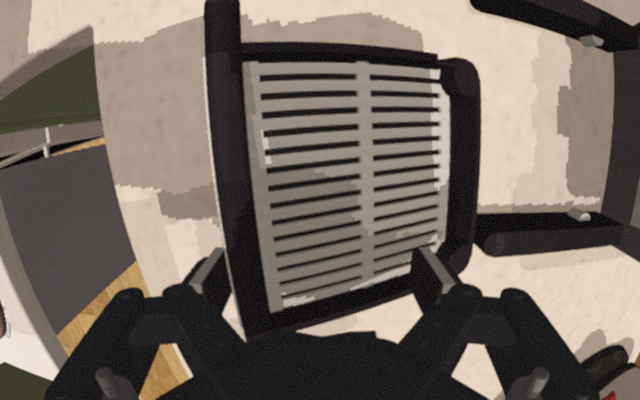

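>>> drive_tool(
  motion=[1,-0.004,0.0005,-0.004,0,1,-0.004,0.0005,-0.004,0,1,0,0,0,0],
)

```text
t: 11.65
eef_pos: [0.5017, 0.0246, 0.0268]
orientation: [-0.001, 0.753, 0.658, -0.001]
ft_force: [-4.3, -0.0, 1.1]
width: 1.003
```

```bash
python3 -c "
from h import *
wsnap('w15');snap('scene','s15')
a=cv2.imread('pics/s15.png'); cv2.imwrite('pics/s15z.png',cv2.resize(a[150:265,235:355],None,fx=5,fy=5,interpolation=cv2.INTER_CUBIC))
"
```

```text
[0.5017 0.0246 0.0268] jaw (np.float64(-7.722903891897539), array([-2.73309210e-03,  1.76390978e-04, -9.99996250e-01])) F [-4.34 -0.01  1.08]
```

View pics/s15z.png

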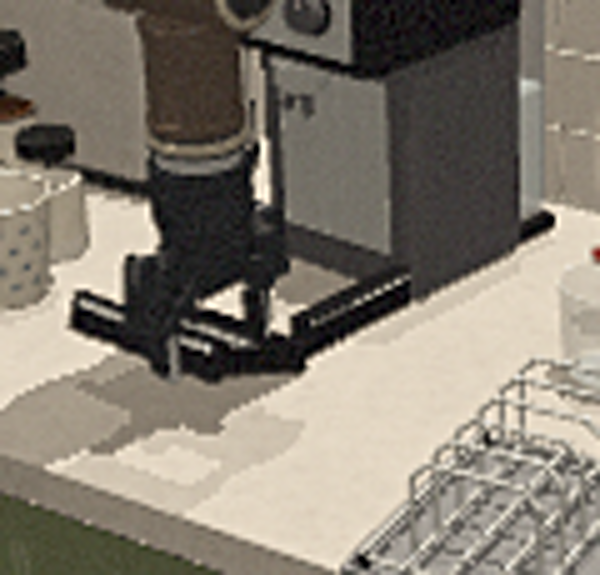

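View pics/w15.png

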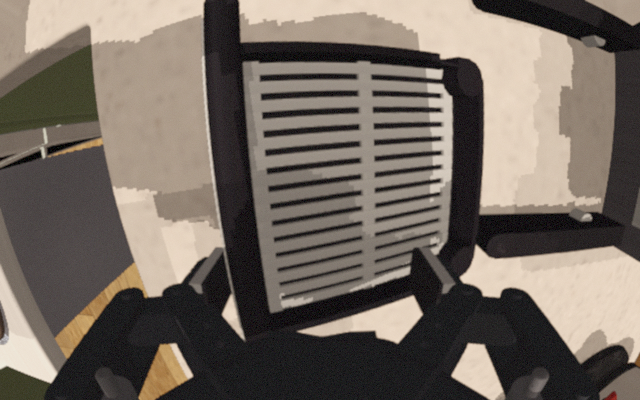

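>>> drive_tool(
  motion=[1,-0.005,0.0007,-0.003,0,1,-0.005,0.0007,-0.003,0,1,-0.005,0.0007,0,0,1,0,0,0,0],
)

```text
t: 12.15
eef_pos: [0.4969, 0.0255, 0.0254]
orientation: [0.001, 0.753, 0.658, 0.001]
ft_force: [0.1, -0.2, -0.7]
width: 1.001
```

```bash
python3 -c "
from h import *
wsnap('w16');snap('scene','s16')
a=cv2.imread('pics/s16.png'); cv2.imwrite('pics/s16z.png',cv2.resize(a[150:265,235:355],None,fx=5,fy=5,interpolation=cv2.INTER_CUBIC))
"
```

```text
[0.4969 0.0255 0.0254] jaw (np.float64(-7.728496191690957), array([ 3.25948181e-03, -1.02024933e-04, -9.99994683e-01])) F [ 0.06 -0.21 -0.66]
```

View pics/s16z.png

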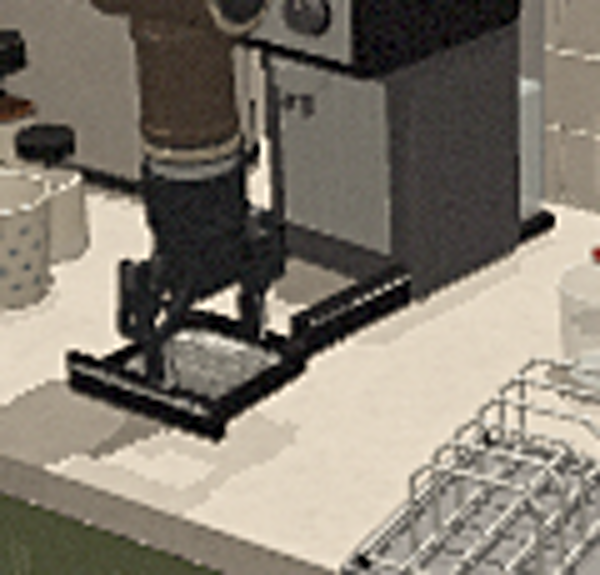

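View pics/w16.png

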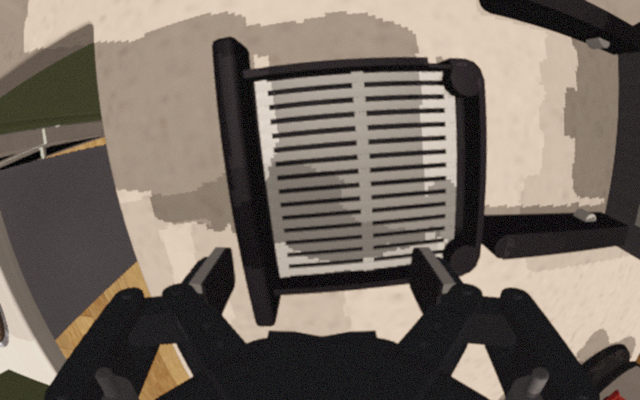

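>>> drive_tool(
  motion=[1,0,0,0.04,0,1,0,0,0.08,0,1,0,0,0.08,0,1,0,0,0.08,0,1,0,0,0,0],
)

```text
t: 12.75
eef_pos: [0.5017, 0.0254, 0.1718]
orientation: [0.005, 0.753, 0.658, 0.006]
ft_force: [0.7, 0.1, 1.3]
width: 1.002
```

```bash
python3 -c "
from h import *
wsnap('w17')
"
```

```text
[0.5017 0.0254 0.1718] jaw (np.float64(-7.729600590836375), array([ 1.01508010e-02, -3.77154885e-04, -9.99948408e-01])) F [0.7  0.1  1.27]
```

View pics/w17.png

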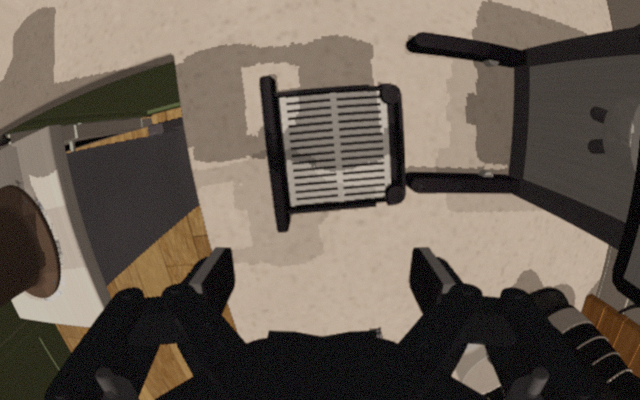

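```bash
python3 -c "
from h import *
a=cv2.imread('pics/w17.png'); cv2.imwrite('pics/w17z.png',cv2.resize(a[20:240,250:530],None,fx=2.8,fy=2.7,interpolation=cv2.INTER_CUBIC))
"
```

```text
(no output)
```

View pics/w17z.png

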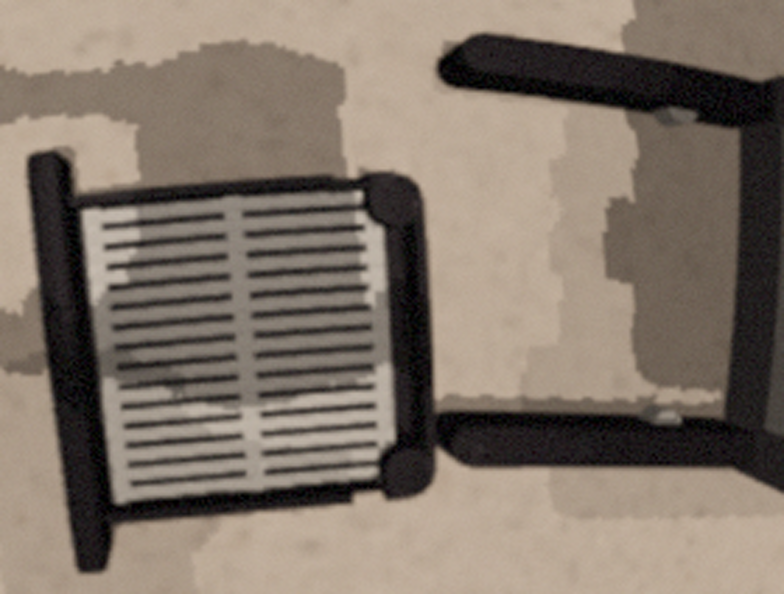

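```bash
python3 -c "
from h import *
s=ld('w17')
f=lambda u,v,h:wz(s,250+u/2.8,20+v/2.7,h)
a=f(47,156,.032);b=f(94,568,.032)
print(a.round(4),b.round(4),np.linalg.norm(a-b));d=a-b;yaw=np.arctan2(-d[0],d[1]);print('tray yaw',np.degrees(yaw),'centre',((a+b)/2).round(4))
L=f(468,58,.034);R=f(450,437,.034);Lb=f(440,68,0);Rb=f(437,428,0)
for p in(L,R,Lb,Rb):print(p.round(4))
for l,r in((L,R),(Lb,Rb)):
  d=l-r;print(np.linalg.norm(d),np.degrees(np.arctan2(-d[0],d[1])),((l+r)/2).round(4))
lo=[f(490,36,.034),f(640,57,.034),f(480,465,.034),f(720,464,.034)]
for i in(0,2):
  d=lo[i+1]-lo[i];print(np.degrees(np.arctan2(d[1],d[0])))
print('roll',f(675,116,.02).round(4),f(662,417,.02).round(4))
"
```

```text
[0.4682 0.1348 0.032 ] [ 0.4606 -0.0113  0.032 ] 0.14626428314197712
tray yaw -2.9725254179519203 centre [0.4644 0.0618 0.032 ]
[0.61   0.1537 0.034 ]
[0.5889 0.0209 0.034 ]
[0.6106 0.1572 0.    ]
[0.5937 0.0163 0.    ]
0.13446991543004636 -9.031297076712299 [0.5995 0.0873 0.034 ]
0.14187718239310845 -6.86584428363091 [0.6022 0.0868 0.    ]
-7.168534148959729
-7.309850169378493
roll [0.6972 0.1339 0.02  ] [0.6817 0.0146 0.02  ]
```

>>> drive_tool(
  motion=[1,-0.024,0.024,0,0.013,1,-0.024,0.024,0,0.013,1,-0.018,0.022,-0.06,0,1,0,0,-0.04,0,1,0,0,0,0],
)

```text
t: 13.3
eef_pos: [0.4566, 0.0616, 0.1104]
orientation: [-0.004, 0.725, 0.689, -0.004]
ft_force: [-0.8, -0.7, -0.3]
width: 1.004
```

>>> drive_tool(
  motion=[1,0,0,0,0,1,0,0,0,0],
)

```text
t: 13.5
eef_pos: [0.463, 0.0609, 0.1153]
orientation: [0.0, 0.725, 0.688, 0.0]
ft_force: [0.4, 0.1, 0.2]
width: 1.001
```

```bash
python3 -c "
from h import *
wsnap('w18')
"
```

```text
[0.463  0.0609 0.1153] jaw (np.float64(-3.0196749133500878), array([ 1.66779599e-03,  1.08790246e-04, -9.99998603e-01])) F [0.36 0.06 0.22]
```

View pics/w18.png

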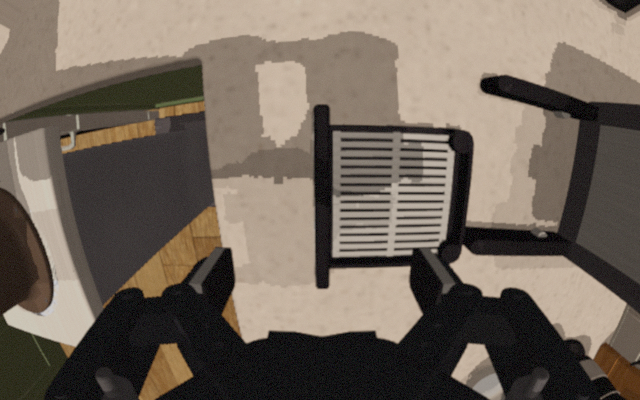

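```bash
python3 -c "
from h import *
s=ld('w18')
a=wz(s,321.5,107,.032);b=wz(s,322,286,.032);print(a.round(4),b.round(4),np.linalg.norm(a-b),(a+b)/2)
"
```

```text
[0.4664 0.1353 0.032 ] [ 0.4592 -0.01    0.032 ] 0.14547170038405074 [0.46277448 0.06265721 0.032     ]
```

>>> drive_tool(
  motion=[1,0,0.003,-0.07,0,1,0,0,-0.07,0,1,0,0,-0.04,0,1,0,0,-0.018,0,1,0,0,0,0],
)

```text
t: 14.05
eef_pos: [0.4624, 0.062, 0.0154]
orientation: [-0.0, 0.726, 0.688, -0.0]
ft_force: [-0.9, 0.6, -0.2]
width: 1.0
```

>>> drive_tool(
  motion=[0,0,0,0,0,0,0,0,0,0,0,0,0,0,0,0,0,0,0,0,0,0,0,0,0],
  newtons=50,
)

```text
t: 14.55
eef_pos: [0.463, 0.0621, 0.0163]
orientation: [0.0, 0.726, 0.688, 0.0]
ft_force: [-0.1, -0.4, 0.2]
width: 0.153
```

>>> drive_tool(
  motion=[0,0,0,0,0,0,0,0,0,0],
)

```text
t: 14.75
eef_pos: [0.4632, 0.0622, 0.0164]
orientation: [0.0, 0.726, 0.688, 0.0]
ft_force: [0.2, -0.2, 5.4]
width: 0.123
```

```bash
python3 -c "
from h import *
wsnap('w19')
"
```

```text
[0.4632 0.0622 0.0164] jaw (np.float64(-3.0396151958621993), array([ 1.12680751e-03,  4.83877054e-05, -9.99999364e-01])) F [ 0.19 -0.22  5.37]
```

View pics/w19.png

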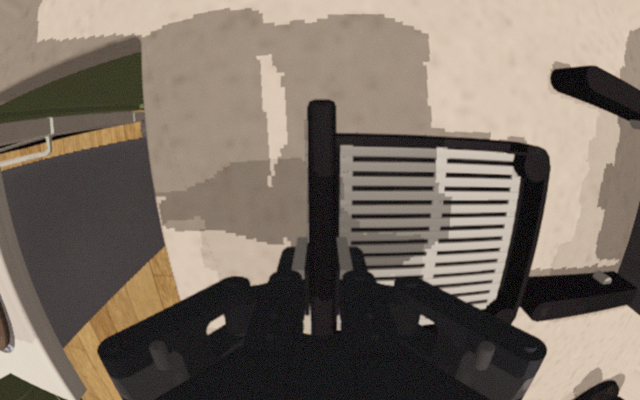

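>>> drive_tool(
  motion=[0,-0.015,0.002,0,0,0,-0.015,0.002,0,0,0,0.002,0.02,0,-0.007,0,0.002,0.02,0,-0.007,0,0.002,0.02,0,-0.007],
)

```text
t: 15.3
eef_pos: [0.4501, 0.0934, 0.0164]
orientation: [0.001, 0.748, 0.664, -0.001]
ft_force: [-0.6, -5.0, 8.7]
width: 0.126
```

>>> drive_tool(
  motion=[0,0,0.02,0,-0.005,0,0,0,0,0,1,0,0,0,0,1,0,0,0,0,1,0,0,0,0],
)

```text
t: 15.8
eef_pos: [0.4492, 0.1039, 0.0151]
orientation: [-0.001, 0.753, 0.658, -0.001]
ft_force: [0.0, -0.2, 0.9]
width: 0.634
```

>>> drive_tool(
  motion=[1,0,0,0.08,0,1,0,0,0.08,0,1,0,0,0.08,0,1,0,0,0,0,1,0,0,0,0],
)

```text
t: 16.3
eef_pos: [0.451, 0.104, 0.1365]
orientation: [0.001, 0.753, 0.658, 0.001]
ft_force: [-1.0, -0.3, -0.8]
width: 0.999
```

```bash
python3 -c "
from h import *
wsnap('w20')
a=cv2.imread('pics/w20.png'); cv2.imwrite('pics/w20z.png',cv2.resize(a[20:300,290:610],None,fx=2.4,fy=2.1,interpolation=cv2.INTER_CUBIC))
snap('scene','s20');snap('top','t20')
a=cv2.imread('pics/s20.png'); cv2.imwrite('pics/s20z.png',cv2.resize(a[115:280,195:395],None,fx=3.6,fy=3.6,interpolation=cv2.INTER_CUBIC))
"
```

```text
[0.451  0.104  0.1365] jaw (np.float64(-7.737000480708034), array([-1.40774287e-03, -1.95791284e-04, -9.99998990e-01])) F [-0.98 -0.25 -0.78]
```

View pics/w20.png

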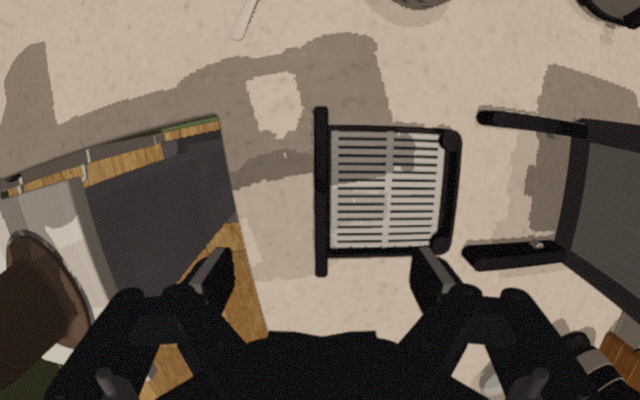

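View pics/w20z.png

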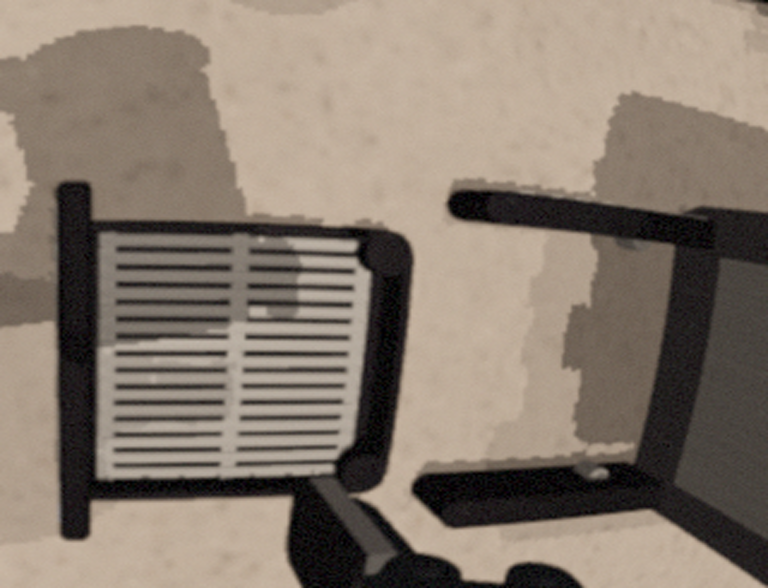

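View pics/s20z.png

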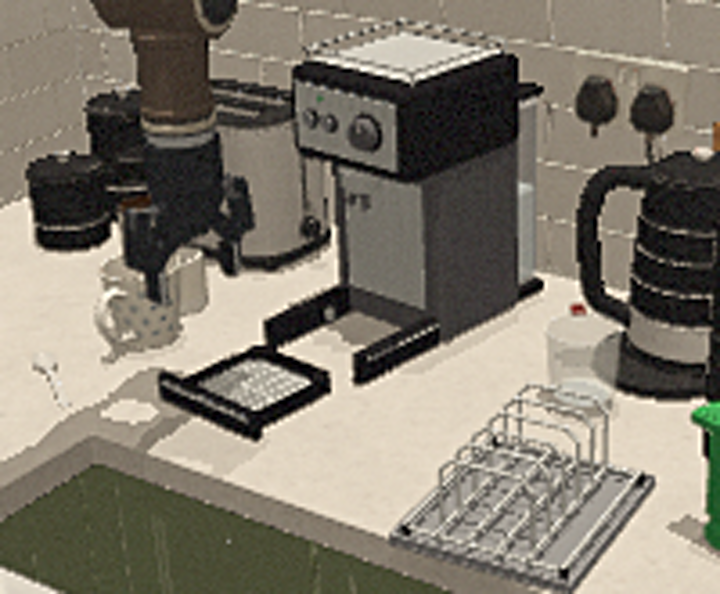

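```bash
python3 -c "
from h import *
s=ld('w20')
f=lambda u,v,h:wz(s,290+u/2.4,20+v/2.1,h)
yaw=np.radians(-7.6);X=np.array([np.cos(yaw),np.sin(yaw),0]);Y=np.array([-np.sin(yaw),np.cos(yaw),0])
o=s['eef_pos']
def p(n,u,v,h):
  q=f(u,v,h); print(n,q.round(4),'XY rel TCP',((q-o)@X*1e3).round(1),((q-o)@Y*1e3).round(1))
p('barL',73,185,.032);p('barR',74,537,.032)
p('barLout',58,185,.032);p('barRout',60,537,.032)
p('Ltip',478,204,.034);p('Rtip',440,512,.034)
p('Ltipb',449,204,0);p('Rtipb',414,487,0)
p('bodyL back',330,228,.022);p('bodyL front',110,222,.022);p('bodyR front',110,497,.022)
p('Lroll',625,242,.02);p('Rroll',592,468,.02)
p('Lin1',500,222,.034);p('Lin2',620,235,.034);p('Lout',520,193,.034);p('Lout2',680,212,.034)
p('Rout1',460,524,.034);p('Rout2',620,507,.034)
"
```

```text
barL [0.4597 0.1777 0.032 ] XY rel TCP -1.1 74.1
barR [0.4401 0.0319 0.032 ] XY rel TCP -1.2 -72.9
barLout [0.4548 0.1783 0.032 ] XY rel TCP -6.0 74.2
barRout [0.4348 0.0326 0.032 ] XY rel TCP -6.5 -72.9
Ltip [0.6045 0.1579 0.034 ] XY rel TCP 145.1 73.6
Rtip [0.5885 0.0194 0.034 ] XY rel TCP 147.5 -65.7
Ltipb [0.6104 0.1565 0.    ] XY rel TCP 151.1 73.0
Rtipb [0.5916 0.0159 0.    ] XY rel TCP 151.1 -68.7
bodyL back [0.5487 0.151  0.022 ] XY rel TCP 90.7 59.4
bodyL front [0.4703 0.1617 0.022 ] XY rel TCP 11.6 59.7
bodyR front [0.4558 0.0445 0.022 ] XY rel TCP 12.7 -58.4
Lroll [0.6906 0.136  0.02  ] XY rel TCP 233.3 63.4
Rroll [0.6793 0.0185 0.02  ] XY rel TCP 237.6 -54.6
Lin1 [0.6139 0.1498 0.034 ] XY rel TCP 155.4 66.9
Lin2 [0.6753 0.1414 0.034 ] XY rel TCP 217.5 66.7
Lout [0.6241 0.1618 0.034 ] XY rel TCP 163.9 80.1
Lout2 [0.7134 0.1513 0.034 ] XY rel TCP 253.9 81.5
Rout1 [0.5988 0.0106 0.034 ] XY rel TCP 158.9 -73.1
Rout2 [ 0.6901 -0.0007  0.034 ] XY rel TCP 250.9 -72.2
```

```bash
python3 -c "
from h import *
s=ld('w4')
f=lambda u,v,h:wz(s,400+u/4,30+v/4,h)
yaw=np.radians(-7.6);X=np.array([np.cos(yaw),np.sin(yaw),0]);Y=np.array([-np.sin(yaw),np.cos(yaw),0])
o=np.array([.599,.0865,0])
for n,q in(('sp1',f(610,262,.163)),('sp2',f(606,358,.163)),('head lower edge',f(720,150,.208)),('head le2',f(715,500,.208)),('roll',f(335,128,.017))):
  print(n,q.round(3),((q-o)@X*1e3).round(1),((q-o)@Y*1e3).round(1))
z=lambda u,v:(170+u/3.6,145+v/3.6)
q=onz('top',*z(260,62),.333);print((q-o)@X,(q-o)@Y)
zs=lambda u,v:(195+u/3.6,115+v/3.6)
for u,v in((296,152),(398,180)):
  q=onz('scene',*zs(u,v),.208);print((q-o)@X,(q-o)@Y)
"
```

```text
sp1 [0.691 0.086 0.163] 90.9 11.6
sp2 [0.688 0.064 0.163] 90.8 -11.1
head lower edge [0.686 0.109 0.208] 83.5 33.6
head le2 [0.68  0.038 0.208] 87.0 -37.7
roll [0.7   0.135 0.017] 93.9 61.3
0.05341216284192977 -0.01412335403505364
0.08291784845064078 0.08947441975178297
0.08467052124373373 -0.06531842529609773
```

>>> drive_tool(
  motion=[1,0,0.001,-0.08,0,1,0,0,-0.08,0,1,0,0,-0.08,0,1,0,0,0,0,0.5,0,0,0,0],
  newtons=60,
)

```text
t: 16.95
eef_pos: [0.4485, 0.1043, 0.0143]
orientation: [-0.001, 0.753, 0.658, -0.002]
ft_force: [0.2, 0.2, -0.1]
width: 0.863
```

>>> drive_tool(
  motion=[0,0,0,0,0,0,0,0,0,0,0,0,0,0,0,0,0,0,0,0,0,0,0,0,0],
)

```text
t: 17.45
eef_pos: [0.4518, 0.1048, 0.0174]
orientation: [0.001, 0.753, 0.658, 0.001]
ft_force: [-1.7, -0.0, 6.5]
width: 0.122
```

>>> drive_tool(
  motion=[0,0.001,0.004,0,0,0,0.016,-0.002,0,0,0,0.02,-0.0026,0,0,0,0.02,-0.0026,0,0,0,0,0,0,0],
)

```text
t: 17.95
eef_pos: [0.481, 0.1032, 0.0174]
orientation: [0.001, 0.753, 0.658, 0.001]
ft_force: [0.3, -0.3, 8.5]
width: 0.123
```

```bash
python3 -c "
from h import *
wsnap('w21')
"
```

```text
[0.481  0.1032 0.0174] jaw (np.float64(-7.7295332581596305), array([ 3.61684648e-03,  4.28899320e-04, -9.99993367e-01])) F [ 0.34 -0.3   8.51]
```

View pics/w21.png

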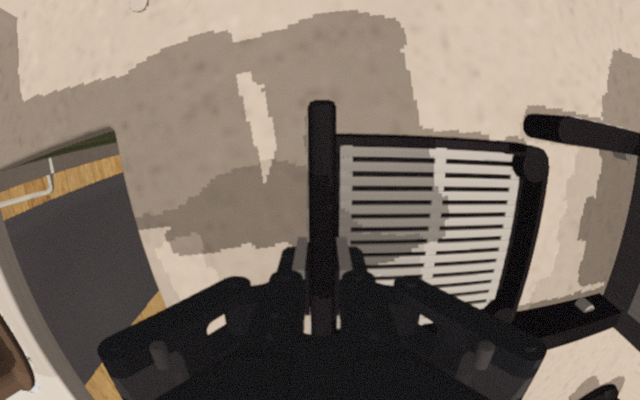

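```bash
python3 -c "
from h import *
s=ld('w21')
a=cv2.imread('pics/w21.png'); cv2.imwrite('pics/w21z.png',cv2.resize(a[90:250,480:640],None,fx=4.5,fy=3.7,interpolation=cv2.INTER_CUBIC))
yaw=np.radians(-7.6);X=np.array([np.cos(yaw),np.sin(yaw),0]);Y=np.array([-np.sin(yaw),np.cos(yaw),0])
o=s['eef_pos']
print(((o-np.array([.599,.0865,0]))@X,(o-np.array([.599,.0865,0]))@Y))
"
```

```text
(np.float64(-0.11919587186458283), np.float64(0.0009179761789348002))
```

View pics/w21z.png

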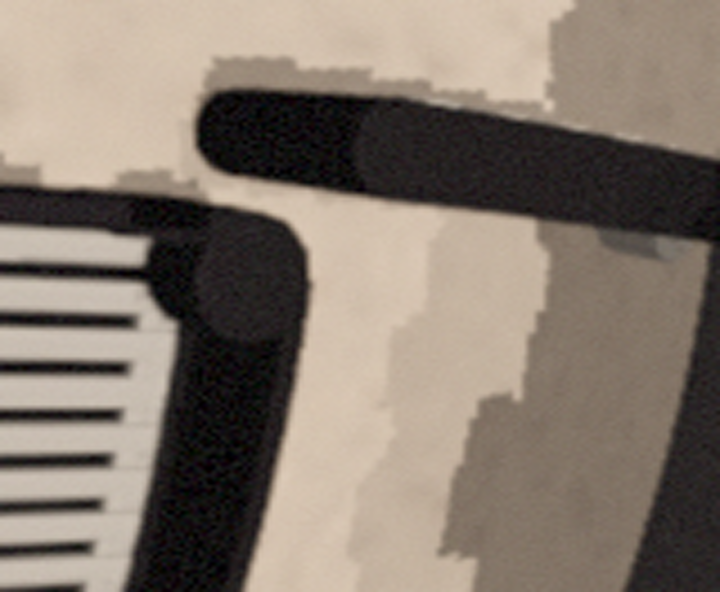

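>>> drive_tool(
  motion=[0,0.016,-0.0021,0,0,0,0.016,-0.0021,0,0,0,0.016,-0.0021,0,0,0,0,0,0,0],
)

```text
t: 18.4
eef_pos: [0.5036, 0.1001, 0.0174]
orientation: [-0.0, 0.753, 0.658, 0.0]
ft_force: [-3.0, 0.4, 9.5]
width: 0.122
```

```bash
python3 -c "
from h import *
wsnap('w22')
"
```

```text
[0.5036 0.1001 0.0174] jaw (np.float64(-7.734291948291894), array([ 6.20534874e-04,  3.29351575e-04, -9.99999753e-01])) F [-2.96  0.41  9.52]
```

View pics/w22.png

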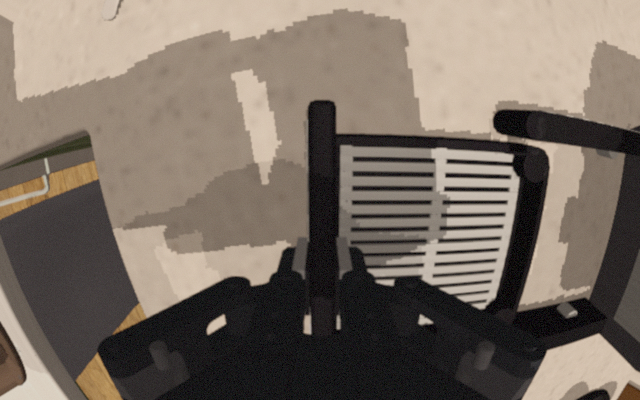

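>>> drive_tool(
  motion=[0,0.016,-0.0021,0,0,0,0.016,-0.0021,0,0,0,0.016,-0.0021,0,0,0,0.016,-0.0021,0,0,0,0,0,0,0],
)

```text
t: 18.95
eef_pos: [0.5358, 0.0958, 0.0174]
orientation: [0.0, 0.753, 0.658, 0.0]
ft_force: [-1.3, -0.2, 8.0]
width: 0.121
```

>>> drive_tool(
  motion=[0,0.012,-0.0016,0,0,0,0.012,-0.0016,0,0,0,0.012,-0.0016,0,0,0,0,0,0,0],
)

```text
t: 19.35
eef_pos: [0.5532, 0.0935, 0.0174]
orientation: [-0.0, 0.753, 0.658, -0.0]
ft_force: [-3.3, 0.5, 8.8]
width: 0.121
```

```bash
python3 -c "
from h import *
wsnap('w23')
"
```

```text
[0.5532 0.0935 0.0174] jaw (np.float64(-7.731393133457075), array([-2.61262752e-04,  2.90564048e-04, -9.99999924e-01])) F [-3.32  0.52  8.79]
```

View pics/w23.png

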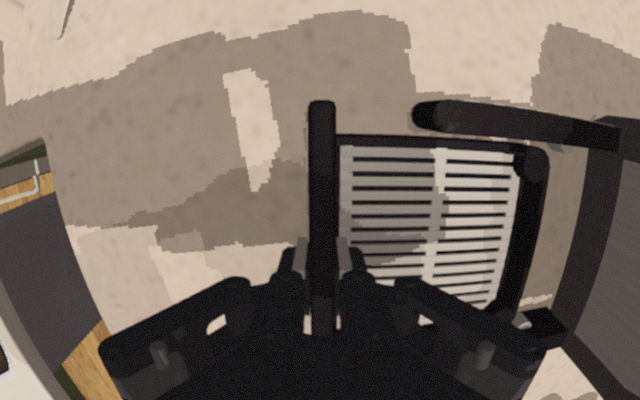

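>>> drive_tool(
  motion=[0,0.01,-0.0013,0,0,0,0.01,-0.0013,0,0,0,0.01,-0.0013,0,0,0,0.01,-0.0013,0,0,0,0,0,0,0],
)

```text
t: 19.9
eef_pos: [0.5704, 0.0912, 0.0174]
orientation: [-0.002, 0.753, 0.658, -0.002]
ft_force: [-9.1, 2.2, 15.0]
width: 0.117
```

>>> drive_tool(
  motion=[0,0.01,-0.0013,0,0,0,0.008,-0.001,0,0,0,0.008,-0.001,0,0,0,0,0,0,0],
)

```text
t: 20.3
eef_pos: [0.5848, 0.0894, 0.0174]
orientation: [-0.001, 0.753, 0.658, -0.001]
ft_force: [-5.0, 1.6, 10.4]
width: 0.119
```

>>> drive_tool(
  motion=[0,0.004,-0.0005,0,0,0,0.004,-0.0005,0,0,0,0,0,0,0],
)

```text
t: 20.6
eef_pos: [0.5914, 0.0887, 0.0174]
orientation: [0.001, 0.753, 0.658, 0.001]
ft_force: [3.4, -0.9, 1.5]
width: 0.122
```

>>> drive_tool(
  motion=[0,0.004,-0.0005,0,0,0,0.004,-0.0005,0,0,0,0,0,0,0],
)

```text
t: 20.9
eef_pos: [0.5927, 0.0884, 0.0174]
orientation: [-0.001, 0.753, 0.658, -0.001]
ft_force: [-5.9, 1.5, 13.6]
width: 0.118
```

```bash
python3 -c "
from h import *
wsnap('w24')
"
```

```text
[0.5927 0.0884 0.0174] jaw (np.float64(-7.743199886565368), array([-3.67795463e-03,  4.52679129e-04, -9.99993134e-01])) F [-5.87  1.49 13.62]
```

View pics/w24.png

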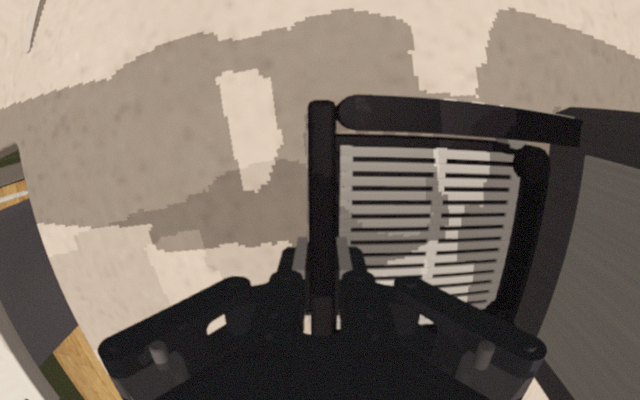

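>>> drive_tool(
  motion=[0,0.006,-0.0008,0,0,0,0,0,0,0],
)

```text
t: 21.15
eef_pos: [0.5929, 0.0884, 0.0174]
orientation: [-0.004, 0.753, 0.658, -0.004]
ft_force: [-10.8, 1.4, 18.1]
width: 0.122
```

>>> drive_tool(
  motion=[0,0.01,-0.0013,0,0,0,0,0,0,0],
)

```text
t: 21.35
eef_pos: [0.5929, 0.0884, 0.0173]
orientation: [-0.008, 0.753, 0.657, -0.008]
ft_force: [-22.3, 3.4, 28.9]
width: 0.123
```

>>> drive_tool(
  motion=[0,-0.02,0.0026,0,0,0,0,0,0,0,0.5,0,0,0,0,1,0,0,0,0,1,0,0,0,0],
)

```text
t: 21.85
eef_pos: [0.5918, 0.0881, 0.0154]
orientation: [-0.0, 0.753, 0.658, -0.0]
ft_force: [-0.3, 0.2, 0.2]
width: 0.627
```

>>> drive_tool(
  motion=[1,0,0,0,0,1,0,0,0.06,0,1,-0.04,0.005,0.08,0,1,-0.08,0.01,0.08,0,1,-0.08,0.01,0.04,0],
)

```text
t: 22.35
eef_pos: [0.4988, 0.1003, 0.144]
orientation: [0.002, 0.753, 0.658, 0.002]
ft_force: [0.7, 0.9, 0.7]
width: 1.0
```

>>> drive_tool(
  motion=[1,0,0,0,0,1,0,0,0,0],
)

```text
t: 22.55
eef_pos: [0.497, 0.1003, 0.1416]
orientation: [0.001, 0.753, 0.658, 0.001]
ft_force: [0.0, 0.3, 0.5]
width: 0.999
```

```bash
python3 -c "
from h import *
wsnap('w25')
snap('scene','s25');snap('top','t25')
a=cv2.imread('pics/s25.png'); cv2.imwrite('pics/s25z.png',cv2.resize(a[115:280,195:395],None,fx=3.6,fy=3.6,interpolation=cv2.INTER_CUBIC))
a=cv2.imread('pics/t25.png'); cv2.imwrite('pics/t25z.png',cv2.resize(a[145:265,170:390],None,fx=3.6,fy=3.6,interpolation=cv2.INTER_CUBIC))
"
```

```text
[0.497  0.1003 0.1416] jaw (np.float64(-7.716652545556995), array([ 1.41272094e-03,  2.43486773e-05, -9.99999002e-01])) F [0.03 0.27 0.45]
```

View pics/w25.png

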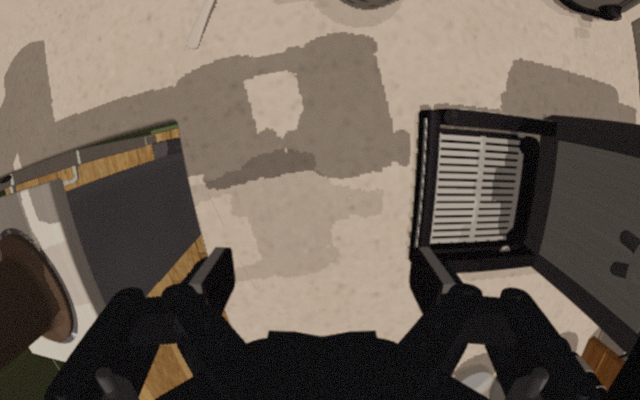

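View pics/s25z.png

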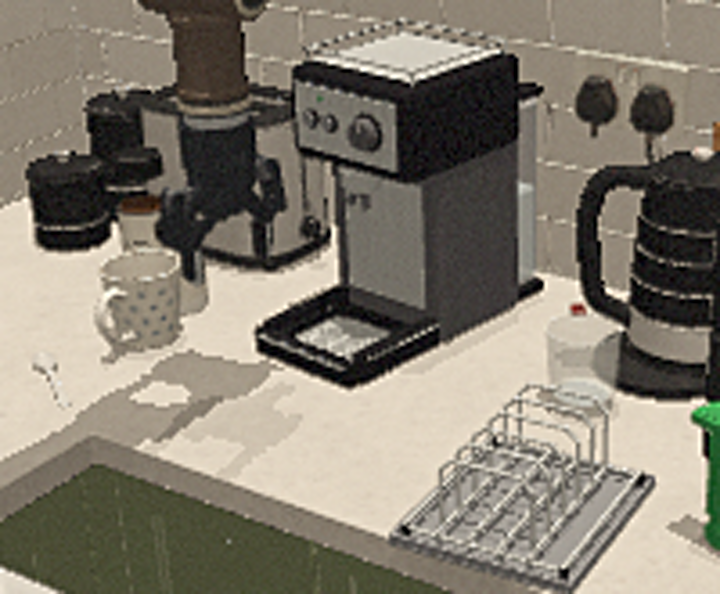

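View pics/t25z.png

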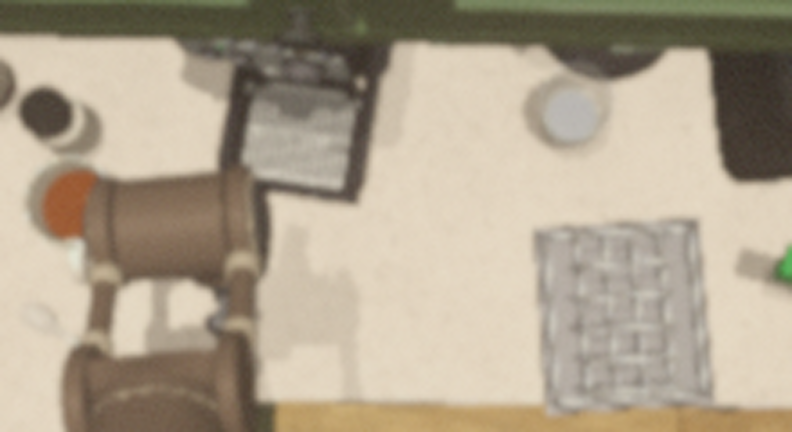

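```bash
python3 -c "
from h import *
a=cv2.imread('pics/w25.png'); cv2.imwrite('pics/w25z.png',cv2.resize(a[95:275,400:560],None,fx=4.5,fy=3.3,interpolation=cv2.INTER_CUBIC))
a=cv2.imread('pics/s25.png'); cv2.imwrite('pics/s25y.png',cv2.resize(a[185:230,255:330],None,fx=10,fy=10,interpolation=cv2.INTER_CUBIC))
"
```

```text
(no output)
```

View pics/w25z.png

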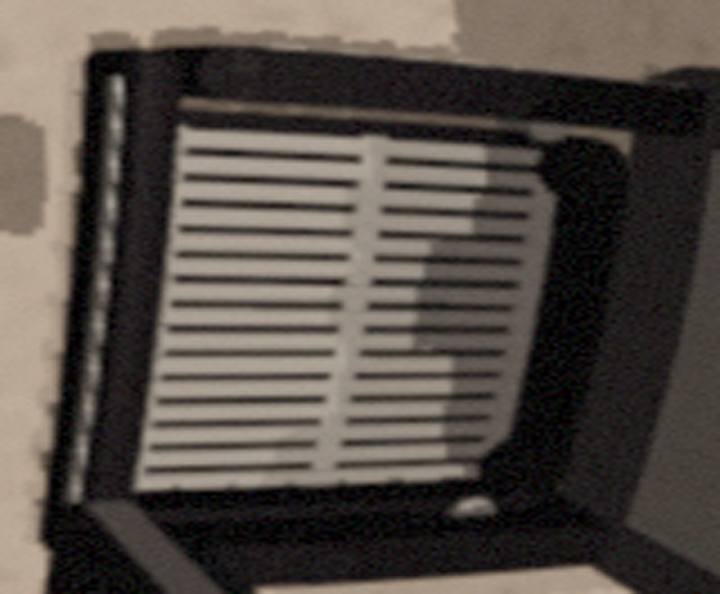

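View pics/s25y.png

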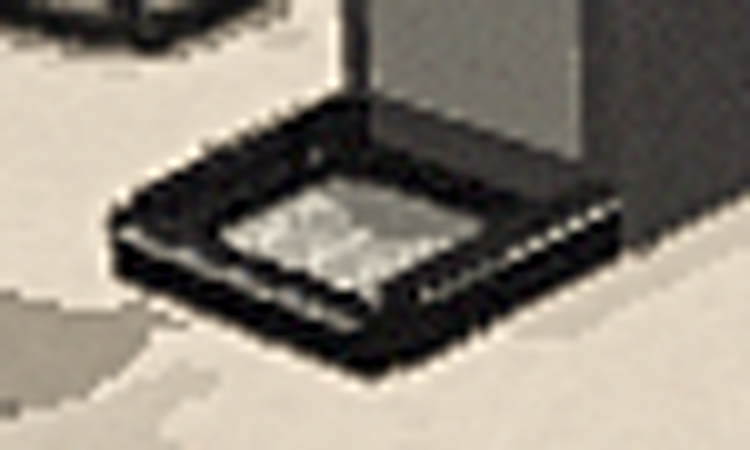

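>>> drive_tool(
  motion=[0,0,0,-0.06,0,0,0,0,-0.08,0,0,0,0,-0.06,0,0,0,0,-0.036,0,0,0,0,0,0],
)

```text
t: 23.2
eef_pos: [0.4941, 0.0995, 0.0189]
orientation: [-0.002, 0.753, 0.658, -0.004]
ft_force: [0.6, -0.3, 0.0]
width: 0.148
```

>>> drive_tool(
  motion=[0,0.04,-0.0053,0,0,0,0.04,-0.0053,0,0,0,0.03,-0.004,0,0,0,0.01,-0.0013,0,0,0,0,0,0,0],
)

```text
t: 23.7
eef_pos: [0.5583, 0.092, 0.0235]
orientation: [0.0, 0.753, 0.658, 0.001]
ft_force: [0.2, -0.1, -0.2]
width: -0.003
```

>>> drive_tool(
  motion=[0,0.012,-0.0016,0,0,0,0.008,-0.001,0,0,0,0.008,-0.001,0,0,0,0,0,0,0],
)

```text
t: 24.1
eef_pos: [0.5715, 0.0904, 0.0232]
orientation: [0.0, 0.753, 0.658, 0.0]
ft_force: [-0.2, 0.0, 0.0]
width: 0.002
```

>>> drive_tool(
  motion=[0,0.006,-0.0008,0,0,0,0,0,0,0],
)

```text
t: 24.3
eef_pos: [0.5738, 0.09, 0.0229]
orientation: [-0.0, 0.753, 0.658, -0.0]
ft_force: [-0.3, -0.2, -0.5]
width: 0.0
```

>>> drive_tool(
  motion=[0,0.006,-0.0008,0,0,0,0,0,0,0],
)

```text
t: 24.5
eef_pos: [0.5745, 0.0899, 0.0227]
orientation: [-0.002, 0.753, 0.658, -0.002]
ft_force: [-4.1, 0.6, 4.5]
width: 0.002
```

>>> drive_tool(
  motion=[0,0.006,-0.0008,0,0,0,0,0,0,0],
)

```text
t: 24.7
eef_pos: [0.5748, 0.0898, 0.0226]
orientation: [-0.004, 0.753, 0.658, -0.004]
ft_force: [-10.4, 1.2, 10.1]
width: -0.001
```

>>> drive_tool(
  motion=[0,0.004,-0.0005,0,0,0,0,0,0,0],
)

```text
t: 24.9
eef_pos: [0.5749, 0.0898, 0.0226]
orientation: [-0.006, 0.753, 0.658, -0.006]
ft_force: [-14.6, 3.0, 13.4]
width: -0.004
```

Under 14 N the bar moves only about 0.4 mm, so it is solidly home. I'll back off now.

>>> drive_tool(
  motion=[0,-0.03,0.004,0,0,0,-0.05,0.0066,0,0,0,-0.06,0.008,0.06,0,0,-0.06,0.008,0.08,0,0,0,0,0.08,0],
)

```text
t: 25.4
eef_pos: [0.4759, 0.1022, 0.1316]
orientation: [-0.003, 0.753, 0.658, -0.004]
ft_force: [0.7, -0.4, -1.7]
width: 0.001
```

>>> drive_tool(
  motion=[0,0,0,0,0,0,0,0,0,0,0,0,0,0,0],
)

```text
t: 25.7
eef_pos: [0.4815, 0.1021, 0.1321]
orientation: [-0.0, 0.753, 0.658, -0.001]
ft_force: [-0.7, -0.3, -1.3]
width: 0.002
```

```bash
python3 -c "
from h import *
snap('scene','s26')
a=cv2.imread('pics/s26.png'); cv2.imwrite('pics/s26z.png',cv2.resize(a[115:280,195:395],None,fx=3.6,fy=3.6,interpolation=cv2.INTER_CUBIC))
"
```

```text
(no output)
```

View pics/s26z.png

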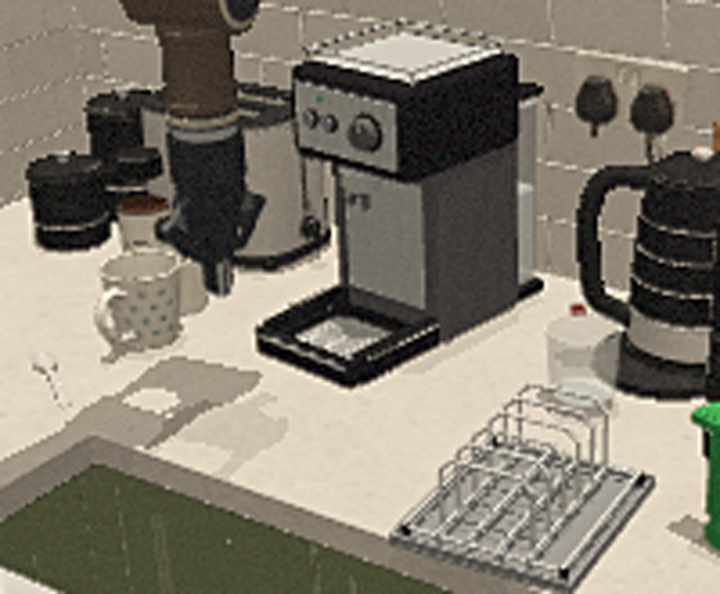

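The tray is home: its bar sits flush across both feet (zoomed pixels about (258,335) to (440,335)). The mug, spoon, jars and glass are where they started, and the gripper is clear of everything.

```bash
python3 -c "
from h import *
print(robot.job_done())"
```

```text
the job is handed in; nothing more can be done
None
```

The drip tray is home under the spout, and I handed the job in at about 26 s of the 58 s allowed.

- **Laying it down:** The drive only turns the tool about the vertical, so I could not lay the tray flat in the grip. I lifted it out, stood it on its back edge against the machine's right foot, and tipped it down between the opened fingers. The last few degrees were not held: the bar slid off the fingertip and settled a short way, roughly 2 cm by my estimate. I then took it by the bar, lined it up with the bay and let go of it flat in front of the machine.
- **Pushing it in:** I took it by the bar again and pushed it in. Resistance rose to about 9 N, then reversed to a pull as the catches snapped, and then the tray met a solid stop.
- **Last checks:** After letting go, I pressed the bar with closed fingers at about 14 N and it moved only about 0.4 mm. The final pictures show the bar flush on both feet with the gripper clear. The mug, spoon, jars and glass look unmoved.
- **What disagreed:** Wrist-camera lengths came out about 4% short (146 mm for the 152 mm bar). The cameras also differed by several millimetres on where the bay is, up to about 9 mm sideways. I centred on the wrist view of the feet, rollers and spout, and the tray went in with almost no sideways force.

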